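# Clamp a resin-cast specimen with a lever bolt

### The arm

A 6-joint arm with a two-finger parallel gripper is mounted at the origin on the work surface. World frame = base frame: x ahead of the robot, y to its left, z up, the work surface at z = 0. Lengths are in m, angles in rad, forces in N, time in s.
With the tool pointing down it reaches from about 0.375 to 0.9 m from the base axis. Payload 3.1 kg.
Tool frame: the origin (TCP) lies midway between the tips of the shut fingers; the grasp point (between the pads) lies 19 mm behind it; z points along the fingers, y is the line along which they close (so a half turn about z gives the same grasp; the last joint's range is limited). The gripper opens to 85 mm and grips with 20 to 120 N. Pads are 22 mm wide; open, the fingers measure 114 mm over their backs; the gripper's body (76 mm by 85 mm) begins 54 mm behind the grasp point. The pads swing forward as they close: fully open they stand 13 mm farther back than shut.
Start: joints at [0.99, 0.527, 1.433, -0, 1.181, -0.178], TCP at [0.245, 0.575, 0.208] pointing down, gripper open.
Joint ranges: [-3.08, 3.08], [-0.75, 2.2], [0.22, 2.44], [-1.43, 4.57], [0, 2.65], [-2.85, 2.85]. Speed limits (rad/s): [2.79, 2.79, 3.14, 3.14, 3.14, 3.14].

### API

Orientations are given as a unit quaternion [x, y, z, w].
In Python, from station import manip gives the robot as it stands.
- The arm moves only by the tool step_arm, never from a script. Its argument "targets" is text: rows parted by semicolons, each of 4 numbers parted by spaces: the shift along the tool's x, y, z in mm, then the turn about the tool's z in degrees. A call has 1 to 12 rows; each row is the pose to reach, as a shift and turn from the pose commanded when the call began, along the tool's axes at that moment; what a row does not reach only later rows make up. A row lasts 1/10 s, in which the tool goes at most 50 mm and 8.59 degrees, less where a joint would pass 70% of its speed; a pose out of reach is approached as far as the arm can. A call with a gripper value outside its range is refused whole. "gripper" is the closure, from 0 (fully open) to 1 (shut), set as the call begins (left out, the last holds). The fingers move at their own pace and stop on an object; "squeeze" is the grip in N (left out, the last holds). Time passes only in rows, so rows that repeat a pose let the fingers close. It gives the time, the measured TCP pose, the force, the opening and the grip force at its end, in the units of the state.
- manip.sense(): the state, without advancing time (a new reading comes with each control period).
- manip.snapshot(name): name is "scene" or "top" or "wrist"; returns the picture (420x560x3 uint8, red, green, blue); there is no depth.
- manip.get_calibration(name): a dict with "fov_y" (degrees; the focal length in pixels is half the picture's height over the tangent of half this angle, whatever the lens; pixels are square), "cx", "cy" (the principal point, pixels), "extrinsics" (4x4, takes a point from camera to world coordinates); the wrist camera has in their place "tool_from_camera" (4x4, takes a point from camera to tool coordinates, whose origin is the TCP and whose axes are the flange's). Camera axes: x right, y down, z forward; pixel columns grow to the right and rows downward; lengths in m; the calibration is good to about 2 mm. A picture is of the moment at which its call begins: read the wrist's pose just before it. get_calibration takes no time and is no camera call.
- manip.sign_off(): hands the job in; it is judged then, once.
Trained networks look in the newest picture that a camera, given by its name, has taken for a name from the list of things; names that differ only in an ending like _2 or _b are one class to them, and where a whole thing is asked for, a point or a joint stands for the part that bears it (a point fixed in the world has none). Each returns a list of dicts, best first, with "p" (0 to 1); they miss things now and then, are a little off and sometimes report something else, mostly with a low value. They report only what shows in the picture. A call takes as long as a camera call. They do not tell look-alikes from the thing itself.
- manip.recognise(camera, query): "position" ([column, row] in pixels, amid what is visible of it).
- manip.masks_of(camera, query): "pixels" (420x560 bool, what is visible of it) and "position" ([column, row] in pixels, amid what is visible of it).
- manip.mark_of(camera, query): "position" ([column, row] in pixels: a listed point, or the origin of a listed thing).
The state is a dict: "t": time; "q": joint angles; "qd": joint speeds; "tau": joint torques, N m; "tcp_pos": TCP position; "tool_rot": TCP orientation; "force": force on the tool from outside, world axes, zero at the start; "ft_torque": the same for the moment, N m; "finger_gap": opening from 0.0 (shut) to 1.0 (fully open); "gripper_force": force on a finger pad.
Only numpy, scipy, OpenCV 4.12 (cv2) and the standard library are available. Lean on these libraries where they do the work, as an engineer would, in place of code of your own. Each camera call takes 0.05 s, during which the arm holds its last target. There are 200 camera calls.

### The job

Secure the resin-cast insect in the small bridge clamp: with the lever still standing up, turn its bolt clockwise (seen from above) until you feel it go finger-snug on the block, without overtightening, then fold the lever fully down onto its cradle and let go. Leave the other things on the desk where they are.

Things in the scene. Friction and masses are not known exactly. Their poses are not given: they have to be found in the camera images.
- clamp: Aluminium bridge clamp, screwed to the desk: base plate 150 x 150 x 14 mm, two posts (24 x 16 mm, at 60 mm either side along its y axis) and a cross-bar 136 mm long, 26 mm wide, top at 90 mm. Origin: centre of the underside, on the vertical bolt axis. The bolt comes down through the middle of the cross-bar.
- block: The specimen: block of clear amber resin 60 x 60 x 26 mm, 0.13 kg, loose, lying in the clamp's nest (steel corner stops, about 1.5 mm play) under the bolt's foot. Origin: centre of its underside.
- nest (a point): Where the block belongs: centre of the nest floor, on the bolt axis, 14 mm above the desk.
- bolt: The lever bolt, vertical. Origin: on its axis at the underside of its dark hub (30 mm across, 14 mm tall), about 98 mm above the desk; z up. Its x axis points the way the lever folds: a short cradle arm sticks out of the hub that way, to 44 mm from the axis, below the lever. The lever pivot lies along the bolt's y axis, 24 mm above the origin.
- hub_top (a point): On the bolt axis, top of the hub, 14 mm above the bolt's origin. Turning the bolt clockwise from above takes about 0.06 Nm while it runs freely, for an unknown 0.5 to 3.1 rad (the heading does not tell), sinking 0.2 mm per rad. Then it seats and the torque climbs about 0.7 Nm per rad while the bolt sinks 4 mm per rad. It stays put when released.
- bolt_seat (a point): On the bolt axis at the height of the block's top, fixed to the clamp: the foot presses here. Snug is 10 to 30 N on the block, felt as a turning torque of 0.14 to 0.27 Nm in all, 0.2 to 0.6 rad after seating. Over 35 N with the lever up is overtightened. Folding the lever adds about 8 N; so does, while it lasts, a downward push on it; over 70 N crushes the block.
- foot: The bolt's foot: sprung, swivelling steel disc 52 mm across, with four rubber toes under it, under 1 mm above the block at the start. Origin: on the axis, under the toes.
- lever (a joint): Lever angle in rad: 0 = upright on the bolt axis (open), 1.5 = folded down, level, on its cradle (closed, hard stop). Stiff: it stays where it is left; moving it takes about 0.16 to 0.25 Nm about its pivot.
- lever_pivot (a point): Centre of the lever's hinge, on the bolt axis.
- lever_tip (a point): End of the steel lever, 70 mm from its pivot. The lever is a flat bar: 18 mm wide (along the bolt's y), 9 mm thick (along the bolt's x when upright); the bare bar runs from 14 to 70 mm from the pivot.
- jar: Bystander: small lidded jar, 48 mm across, 60 mm tall, beside the clamp. Origin under its centre.
- slidebox: Bystander: white slide box 80 x 100 x 30 mm, beyond the clamp. Origin under its centre.
- brush: Bystander: brush lying beside the clamp, about 0.2 m long, along its x. Origin under it.
- brown_bottle: Bystander: brown bottle, 64 mm across, 130 mm tall.
- wash_bottle: Bystander: white bottle, 70 mm across, 150 mm tall.
- tape_roll: Bystander: blue disc 70 mm across, 20 mm tall.
There are look-alikes about, which are no part of the job. What is shaped like the clamp but red or turquoise is not meant.

How it is judged:
On the way, in this order (a step that is already met when the one before it is completed fails the run):
1. the bolt is snug on the block (at least 8 N) while the lever is still standing up (within 0.4 rad) (contact force between foot and block above 8 N and value of joint lever below 0.4 rad), for 0.3 s.
2. the lever is folded fully down (value of joint lever above 1.4 rad), for 0.2 s.
At the end, for the whole second after the job is handed in: the lever is folded down past 1.4 rad, the bolt's foot presses on the block with 13 to 50 N, the block lies still within 6 mm of the centre of its nest (value of joint lever above 1.4 rad and contact force between foot and block between 13 and 50 N and horizontal distance between block and nest below 0.006 m and linear speed of block below 0.02 m/s); the robot touches nothing.
It fails at once if the bolt is overtightened: more than 35 N on the block while the lever is up (under 0.4 rad) (contact force between foot and block above 35 N and value of joint lever below 0.4 rad).
It fails at once if the block is crushed: more than 70 N on it (contact force between foot and block above 70 N).
It fails at once if a bystander is moved more than 30 mm (distance of any of jar, slidebox, brush, brown_bottle, wash_bottle, tape_roll from where it was at the start of the episode above 0.03 m).
It also fails if it takes over 72 s, if anything falls off the work surface, if the arm or the gripper's body presses on something with over 40 N, if the wrist force passes 120 N, or if a joint passes its speed limit or range.

## Working session

There is one attempt and no reset: what is moved stays moved. The work goes in short steps, Python scripts to look and compute and a tool call to move; the robot and the scene stay as the last step left them, time stands still between calls to the robot, and variables do not carry over. Pictures are saved under pics/ and viewed, at most 10 in all, crops included, and the job is handed in when it is done.

Besides the shell and the picture viewer there is one more tool, called as name(argument=value, ...) on one line, values as JSON. step_arm: Moves the arm, as the interface text tells. Its arguments: {"type":"object","properties":{"targets":{"type":"string"},"gripper":{"type":"number"},"squeeze":{"type":"number"}},"required":["targets"]}

```bash
mkdir -p pics; ls; cat > h.py <<'E'
import numpy as np, cv2
from station import manip
from scipy.spatial.transform import Rotation as R
def cam(n):
    c=manip.get_calibration(n); f=210/np.tan(np.radians(c['fov_y'])/2)
    if 'extrinsics' in c: T=np.array(c['extrinsics'])
    else:
        s=manip.sense(); W=np.eye(4); W[:3,:3]=R.from_quat(s['tool_rot']).as_matrix(); W[:3,3]=s['tcp_pos']
        T=W@np.array(c['tool_from_camera'])
    return f,c['cx'],c['cy'],T
def ray(n,uv):
    f,cx,cy,T=cam(n); d=T[:3,:3]@np.array([(uv[0]-cx)/f,(uv[1]-cy)/f,1]); return T[:3,3],d
def atz(n,uv,z):
    o,d=ray(n,uv); return o+d*(z-o[2])/d[2]
def proj(n,p):
    f,cx,cy,T=cam(n); q=np.linalg.inv(T)@np.append(p,1); return np.array([f*q[0]/q[2]+cx,f*q[1]/q[2]+cy])
def tri(obs):
    A=0;b=0
    for n,uv in obs:
        o,d=ray(n,uv); d=d/np.linalg.norm(d); M=np.eye(3)-np.outer(d,d); A=A+M; b=b+M@o
    return np.linalg.solve(A,b)
def save(n,name):
    im=manip.snapshot(n); cv2.imwrite(f'pics/{name}.png',im[:,:,::-1]); return im
E
python3 - <<'E'
from h import *
np.set_printoptions(precision=4,suppress=True)
a=save('scene','s0');b=save('top','t0')
cv2.imwrite('pics/both.png',cv2.resize(np.hstack([a,b])[:,:,::-1],None,fx=.71,fy=.71))
for n in('scene','top'):
  for q in('clamp','bolt','hub_top','lever_tip','lever_pivot'):
    for r in manip.mark_of(n,q)[:4]: print(n,q,np.round(r['position'],1),round(r['p'],2))
s=manip.sense();print(s)
E
```

```text
pics
scene clamp [302.7 246.5] 0.89
scene clamp [167.7 258.4] 0.81
scene clamp [314.3 195.1] 0.71
scene clamp [116.1 310.6] 0.68
scene bolt [164.2 233. ] 0.72
scene bolt [317. 171.] 0.7
scene bolt [302.3 219.5] 0.63
scene hub_top [163.1 229.4] 0.92
scene hub_top [315.2 164.4] 0.85
scene hub_top [299.8 212.9] 0.6
scene hub_top [373.1 201.5] 0.18
scene lever_tip [158.  202.3] 0.72
scene lever_tip [317.9 142.8] 0.63
scene lever_tip [298.2 189.3] 0.4
scene lever_pivot [314.9 164.4] 0.69
scene lever_pivot [157.4 223. ] 0.52
scene lever_pivot [301.7 210. ] 0.44
top clamp [247.8 207.4] 0.94
top clamp [160.  273.6] 0.94
top clamp [378.8 285.3] 0.67
top clamp [303.1 204.5] 0.49
top bolt [247.6 194.9] 0.95
top bolt [143.3 271.6] 0.66
top bolt [389.3 278.4] 0.62
top hub_top [392.8 280.1] 0.96
top hub_top [141.5 273.3] 0.94
top hub_top [245.  193.9] 0.83
top hub_top [116.6 210.9] 0.53
top lever_tip [240.4 182.9] 0.67
top lever_tip [129.9 268.8] 0.66
top lever_tip [404.5 275.7] 0.52
top lever_pivot [141.4 271.6] 0.68
top lever_pivot [389.  278.5] 0.64
top lever_pivot [247.7 194.5] 0.46
{'t': 0.6, 'q': array([ 0.9895,  0.5275,  1.4327,  0.    ,  1.1814, -0.1785]), 'qd': array([-0.0018,  0.002 , -0.0007,  0.0005,  0.0014,  0.0004]), 'tau': array([ -0.0009, -44.2057, -17.8325,  -0.0002,   0.001 ,  -0.    ]), 'tcp_pos': array([0.245, 0.575, 0.208]), 'tool_rot': array([ 0.2001,  0.9798,  0.    , -0.    ]), 'force': array([0.1145, 0.2889, 0.3033]), 'ft_torque': array([ 0.017 , -0.0042,  0.0262]), 'gripper_force': 0.0, 'finger_gap': 0.9993995694411325}
```

View pics/both.png

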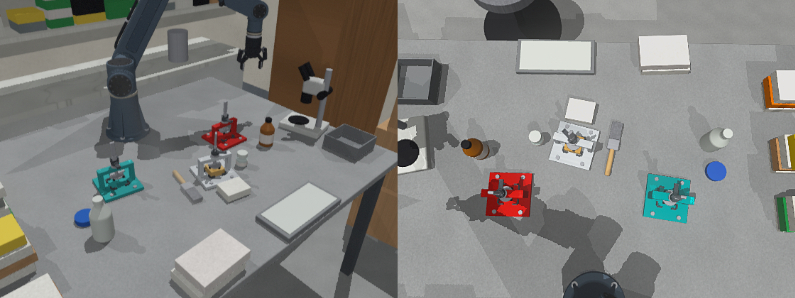

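Three bridge clamps: red (top 143,272; scene 315,195), turquoise (top 390,278; scene 168,258) and bare aluminium with the amber block (top 247,195; scene 302,246). The aluminium one fits the description, so I'll confirm it in a crop.

```bash
python3 - <<'E'
from h import *
np.set_printoptions(precision=4,suppress=True)
a=cv2.imread('pics/s0.png');b=cv2.imread('pics/t0.png')
cv2.imwrite('pics/crop.png',np.hstack([cv2.resize(a[165:275,245:355],(400,400),interpolation=3),cv2.resize(b[145:255,192:302],(400,400),interpolation=3)]))
print('hub',tri([('scene',(299.8,212.9)),('top',(245,193.9))]))
print('piv',tri([('scene',(301.7,210)),('top',(247.7,194.5))]))
print('tip',tri([('scene',(298.2,189.3)),('top',(240.4,182.9))]))
print('clamp',tri([('scene',(302.7,246.5)),('top',(247.8,207.4))]))
print(atz('top',(245,193.9),.112),atz('top',(247.6,194.9),.098),atz('top',(240.4,182.9),.192),atz('top',(247.8,207.4),0))
for n in('top','scene'): print(cam(n)[3][:3,3])
E
```

```text
hub [0.533  0.076  0.1119]
piv [0.5335 0.0741 0.1206]
tip [0.5347 0.075  0.1883]
clamp [ 0.53    0.0835 -0.0073]
[0.5365 0.0807 0.112 ] [0.5375 0.0756 0.098 ] [0.5413 0.0847 0.192 ] [0.5273 0.0813 0.    ]
[0.328  0.0102 0.988 ]
[ 1.3816 -0.721   0.8446]
```

View pics/crop.png

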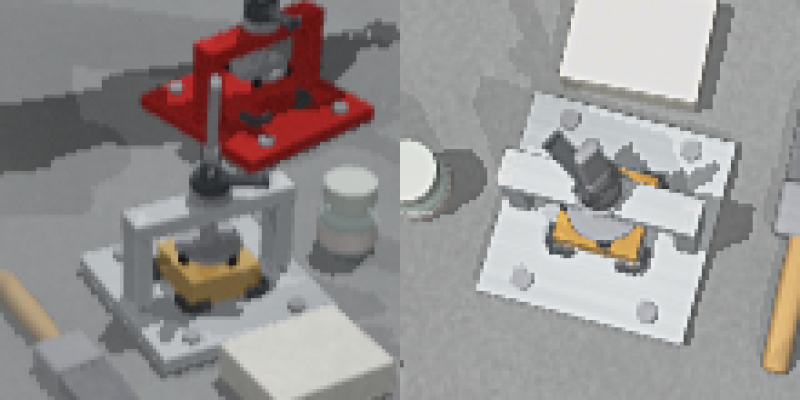

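The crop confirms it: plain aluminium bridge, amber block under the foot, lever upright (crop top-view about 600,170), cradle arm pointing up-left. Next I work out the hover move.

```bash
cat >> h.py <<'E'
def delta(p,heady=None):
    s=manip.sense(); Q=R.from_quat(s['tool_rot']).as_matrix()
    d=Q.T@(np.array(p)-s['tcp_pos'])*1000
    hy=np.degrees(np.arctan2(Q[1,1],Q[0,1]))
    print('delta mm',np.round(d,1),'heady',round(hy,2), 'turn',None if heady is None else round((hy-heady+180)%360-180,1))
E
python3 - <<'E'
from h import *
np.set_printoptions(precision=4,suppress=True)
print(manip.get_calibration('wrist'))
delta([.534,.077,.28],135)
E
```

```text
{'fov_y': 68.93956663764627, 'cx': 275.1236499932948, 'cy': 205.07327876946653, 'tool_from_camera': array([[ 0.    , -0.9505, -0.3107,  0.0784],
       [ 1.    , -0.0002,  0.0006, -0.0002],
       [-0.0006, -0.3107,  0.9505, -0.1655],
       [ 0.    ,  0.    ,  0.    ,  1.    ]])}
delta mm [-461.1 -344.8  -72. ] heady 66.92 turn -68.1
```

step_arm(targets="-5 -5 -50 0; -40 -30 -72 -6; -80 -60 -72 -12; -120 -90 -72 -18; -160 -120 -72 -24; -200 -150 -72 -31; -240 -180 -72 -37; -280 -210 -72 -43; -320 -240 -72 -49; -360 -270 -72 -55; -400 -300 -72 -61; -440 -330 -72 -68")

```text
t: 1.8
tcp_pos: [0.5212, 0.097, 0.2804]
tool_rot: [-0.384, 0.923, -0.0, 0.0]
force: [0.5, 1.0, 0.1]
finger_gap: 0.998
gripper_force: 0.0
```

step_arm(targets="-5 21 0 0; -5 21 0 0; -5 21 0 0")

```text
t: 2.1
tcp_pos: [0.5087, 0.1175, 0.28]
tool_rot: [-0.382, 0.924, -0.0, -0.0]
force: [-0.4, 1.5, 1.0]
finger_gap: 1.004
gripper_force: 0.0
```

```bash
python3 - <<'E'
from h import *
np.set_printoptions(precision=4,suppress=True)
s=manip.sense();print(s['tcp_pos'],s['q'],s['ft_torque'],s['force'],s['t'])
save('wrist','w1')
for q in('bolt','hub_top','lever_tip','lever_pivot','clamp'):
    for r in manip.mark_of('wrist',q)[:2]:
        z={'bolt':.098,'hub_top':.112,'lever_tip':.192,'lever_pivot':.122,'clamp':0}[q]
        print(q,np.round(r['position'],1),round(r['p'],2),atz('wrist',r['position'],z))
delta([.534,.077,.28],135)
E
```

```text
[0.5087 0.1175 0.28  ] [ 0.0129  0.3053  1.5959 -0.0002  1.2406 -2.3427] [-0.0144  0.0375  0.0121] [-0.3771  1.5113  0.98  ] 2.1
bolt [475.1 195.1] 0.81 [0.3579 0.2999 0.098 ]
bolt [237.6 167.8] 0.59 [0.5327 0.0792 0.098 ]
hub_top [487.8 201.6] 0.93 [0.3558 0.3073 0.112 ]
hub_top [232.1 168.5] 0.63 [0.5344 0.0748 0.112 ]
lever_tip [540.4 224.4] 0.67 [0.3579 0.2996 0.192 ]
lever_pivot [232.5 172.6] 0.76 [0.5351 0.0777 0.122 ]
clamp [436.4 174.4] 0.85 [0.3538 0.2994 0.    ]
clamp [247.2 155.3] 0.64 [0.5318 0.0815 0.    ]
delta mm [ 11.3 -46.7   0.2] heady 135.02 turn 0.0
```

View pics/w1.png

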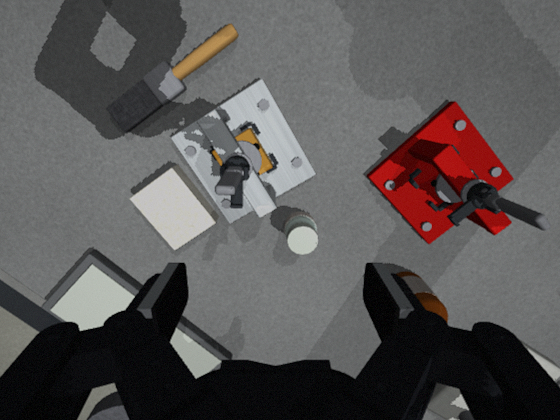

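The wrist view shows the aluminium clamp with its lever at about (230,180), the cradle arm pointing down-image to about (237,203), and the red clamp far right. I'll centre over the axis and look closer.

step_arm(targets="11 -46 20 0; 11 -46 40 0; 11 -46 40 0; 11 -46 40 0")

```text
t: 2.8
tcp_pos: [0.5333, 0.0775, 0.2399]
tool_rot: [-0.382, 0.924, 0.0, -0.001]
force: [0.4, 0.4, 0.2]
finger_gap: 1.001
gripper_force: 0.0
```

```bash
python3 - <<'E'
from h import *
np.set_printoptions(precision=4,suppress=True)
s=manip.sense();print(s['tcp_pos'],s['q'],s['ft_torque'],s['force'],s['t'])
im=save('wrist','w2')
for q in('bolt','hub_top','lever_tip','lever_pivot','clamp','foot'):
    for r in manip.mark_of('wrist',q)[:2]:
        z={'bolt':.098,'hub_top':.112,'lever_tip':.192,'lever_pivot':.122,'clamp':0,'foot':.041}[q]
        print(q,np.round(r['position'],1),round(r['p'],2),atz('wrist',r['position'],z))
for z in(.112,.192):print(proj('wrist',[.534,.077,z]))
cv2.imwrite('pics/w2c.png',cv2.resize(im[80:330,140:420,::-1],(784,700))[:600])
E
```

```text
[0.5333 0.0775 0.2399] [-0.0633  0.3739  1.6097  0.0003  1.1594 -2.4188] [-0.0335 -0.0087  0.0103] [0.4048 0.4377 0.2305] 2.8
bolt [277.8 188.1] 0.73 [0.5353 0.0809 0.098 ]
bolt [542.9 212.3] 0.64 [0.3539 0.3001 0.098 ]
hub_top [551.1 216.6] 0.75 [0.3561 0.2976 0.112 ]
hub_top [274.6 187.4] 0.72 [0.5347 0.0754 0.112 ]
lever_tip [274.  218.8] 0.68 [0.5369 0.0773 0.192 ]
lever_tip [201.8  84.3] 0.59 [ 0.5038 -0.0224  0.192 ]
lever_pivot [275.9 194.2] 0.79 [0.5366 0.0791 0.122 ]
lever_pivot [334.5 244. ] 0.71 [0.5316 0.1588 0.122 ]
clamp [483.2 188.6] 0.98 [0.3545 0.2996 0.    ]
clamp [278.5 162.7] 0.67 [0.5279 0.0755 0.    ]
foot [201.7 220.1] 0.71 [0.6442 0.0528 0.041 ]
foot [276.6 176. ] 0.65 [0.5359 0.0798 0.041 ]
[276.2566 188.534 ]
[276.5222 216.4839]
```

View pics/w2c.png

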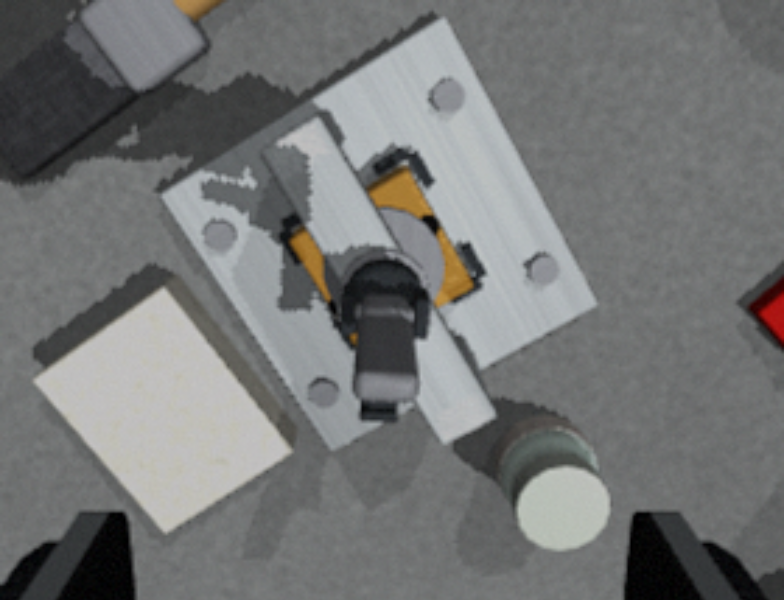

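Lever top is at crop (386,385) and hub at (385,290). The axis is about (0.534, 0.078) with bolt x heading about 43°, aligned with the tool within a couple of degrees. I'll lower and grip the bar across its 18 mm width.

step_arm(targets="-1 0 30 2; -1 0 60 2; -1 0 85 2; -1 0 94 2; -1 0 94 2")

```text
t: 3.65
tcp_pos: [0.5338, 0.0778, 0.1451]
tool_rot: [-0.366, 0.931, 0.001, -0.001]
force: [-0.6, -0.1, -0.3]
finger_gap: 0.999
gripper_force: 0.0
```

step_arm(targets="0 0 0 0; 0 0 0 0; 0 0 0 0; 0 0 0 0; 0 0 0 0; 0 0 0 0; 0 0 0 0; 0 0 0 0", gripper=1, squeeze=40)

```text
t: 4.45
tcp_pos: [0.5342, 0.0783, 0.1466]
tool_rot: [-0.366, 0.931, 0.001, 0.0]
force: [-1.4, 2.2, 5.3]
finger_gap: 0.201
gripper_force: 40.8
```

```bash
cat > st.py <<'E'
from h import *
np.set_printoptions(precision=3,suppress=True)
s=manip.sense();Q=R.from_quat(s['tool_rot']).as_matrix()
print('t',s['t'],s['tcp_pos'],'q',s['q'],'F',s['force'],'M',s['ft_torque'],'gap',s['finger_gap']*85,s['gripper_force'],'Ftool',Q.T@s['force'],'heady',np.degrees(np.arctan2(Q[1,1],Q[0,1])))
E
python3 st.py
```

```text
t 4.45 [0.534 0.078 0.147] q [-0.062  0.498  1.708  0.001  0.936 -2.382] F [-1.361  2.24   5.324] M [ 0.552  0.429 -0.069] gap 17.064673544394285 40.82686457899399 Ftool [-0.531  2.572 -5.322] heady 132.8973868648208
```

step_arm(targets="0 0 0 4; 0 0 0 8; 0 0 0 12; 0 0 0 12")

```text
t: 4.85
tcp_pos: [0.5344, 0.0781, 0.1466]
tool_rot: [-0.266, 0.964, 0.0, 0.0]
force: [-2.0, 1.8, 5.3]
finger_gap: 0.198
gripper_force: 40.8
```

```bash
python3 st.py
```

```text
t 4.85 [0.534 0.078 0.147] q [-0.062  0.498  1.708  0.001  0.936 -2.172] F [-1.977  1.848  5.321] M [ 0.357  0.335 -0.056] gap 16.84795165522103 40.758315817656694 Ftool [ 0.747  2.603 -5.32 ] heady 120.86095101646856
```

step_arm(targets="0 0 0 4; 0 0 0 8; 0 0 0 12; 0 0 0 12")

```text
t: 5.25
tcp_pos: [0.5344, 0.0779, 0.1466]
tool_rot: [-0.164, 0.986, 0.0, 0.0]
force: [-1.0, 1.5, 4.5]
finger_gap: 0.193
gripper_force: 40.6
```

```bash
python3 st.py
```

```text
t 5.25 [0.534 0.078 0.147] q [-0.062  0.498  1.708  0.     0.936 -1.963] F [-1.04   1.454  4.527] M [ 0.218  0.353 -0.002] gap 16.42922174481227 40.63847623678157 Ftool [ 0.513  1.712 -4.527] heady 108.87286804328426
```

step_arm(targets="0 0 0 4; 0 0 0 8; 0 0 0 12; 0 0 0 12")

```text
t: 5.65
tcp_pos: [0.5345, 0.0776, 0.1465]
tool_rot: [-0.06, 0.998, -0.0, 0.0]
force: [-1.0, 0.8, 5.7]
finger_gap: 0.2
gripper_force: 40.6
```

```bash
python3 st.py; python3 - <<'E'
from h import *
im=save('wrist','w3')
cv2.imwrite('pics/w3c.png',cv2.resize(im[100:350,140:420,::-1],(784,700))[:600])
E
```

```text
t 5.65 [0.534 0.078 0.147] q [-0.063  0.498  1.708 -0.     0.935 -1.754] F [-0.969  0.823  5.686] M [ 0.035  0.33  -0.047] gap 17.004211019435047 40.578854318882804 Ftool [ 0.862  0.931 -5.686] heady 96.91936204314342
```

View pics/w3c.png

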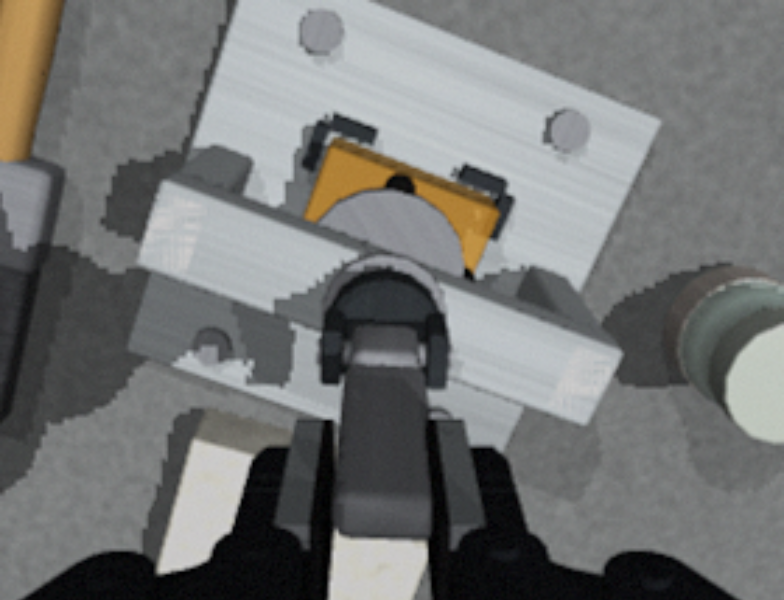

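The hub and lever turned with the tool and the grip is aligned. I'll keep turning.

step_arm(targets="0 0 0 4; 0 0 0 8; 0 0 0 12; 0 0 0 12")

```text
t: 6.1
tcp_pos: [0.5344, 0.0773, 0.1465]
tool_rot: [0.044, 0.999, -0.0, -0.0]
force: [-1.5, -0.4, 5.5]
finger_gap: 0.198
gripper_force: 40.5
```

```bash
python3 st.py
```

```text
t 6.1 [0.534 0.077 0.147] q [-0.063  0.498  1.708 -0.001  0.936 -1.545] F [-1.473 -0.383  5.469] M [-0.065  0.432 -0.027] gap 16.78950471611664 40.52117792060017 Ftool [ 1.434 -0.516 -5.468] heady 84.94455904865167
```

step_arm(targets="0 0 0 4; 0 0 0 8; 0 0 0 12; 0 0 0 12")

```text
t: 6.5
tcp_pos: [0.5342, 0.0771, 0.1465]
tool_rot: [0.148, 0.989, -0.001, -0.0]
force: [-1.4, -1.5, 5.2]
finger_gap: 0.2
gripper_force: 40.5
```

```bash
python3 st.py
```

```text
t 6.5 [0.534 0.077 0.146] q [-0.063  0.498  1.708 -0.002  0.936 -1.335] F [-1.448 -1.53   5.187] M [-0.235  0.474 -0.019] gap 17.04001055671545 40.484031952073565 Ftool [ 0.936 -1.895 -5.184] heady 72.95351370253051
```

step_arm(targets="0 0 0 4; 0 0 0 8; 0 0 0 12")

```text
t: 6.8
tcp_pos: [0.5339, 0.0769, 0.1464]
tool_rot: [0.251, 0.968, -0.001, -0.0]
force: [-2.9, -1.5, 4.9]
finger_gap: 0.199
gripper_force: 40.5
```

```bash
sed -i "s/^print('t'/print('tau6',s['tau'][5],'qd6',s['qd'][5],'t'/" st.py; python3 st.py
```

```text
tau6 -0.3867638111114502 qd6 0.6900702954274234 t 6.8 [0.534 0.077 0.146] q [-0.063  0.498  1.708 -0.002  0.936 -1.124] F [-2.876 -1.461  4.881] M [-0.392  0.582  0.06 ] gap 16.883309128700006 40.52572475779215 Ftool [ 1.803 -2.687 -4.874] heady 60.87878925870196
```

step_arm(targets="0 0 0 4; 0 0 0 8; 0 0 0 12")

```text
t: 7.1
tcp_pos: [0.5335, 0.0768, 0.1464]
tool_rot: [0.351, 0.936, -0.001, -0.001]
force: [-3.4, -1.9, 5.6]
finger_gap: 0.197
gripper_force: 40.6
```

```bash
python3 st.py
```

```text
tau6 -0.3857348207384348 qd6 0.6902445250656839 t 7.1 [0.534 0.077 0.146] q [-0.063  0.498  1.709 -0.003  0.937 -0.915] F [-3.381 -1.879  5.586] M [-0.422  0.722  0.06 ] gap 16.78493285646649 40.553058385849 Ftool [ 1.313 -3.656 -5.575] heady 48.88622838904119
```

Moving torque is +0.06 Nm, so the bolt is still running free.

step_arm(targets="0 0 0 4; 0 0 0 8; 0 0 0 12")

```text
t: 7.4
tcp_pos: [0.5331, 0.0767, 0.1463]
tool_rot: [0.447, 0.895, -0.002, -0.001]
force: [-2.0, -1.4, 6.1]
finger_gap: 0.201
gripper_force: 40.6
```

```bash
python3 st.py
```

```text
tau6 -0.3849999513477087 qd6 0.6903802661885626 t 7.4 [0.533 0.077 0.146] q [-0.063  0.498  1.709 -0.003  0.938 -0.705] F [-1.959 -1.422  6.133] M [-0.54   0.829  0.034] gap 17.052629664527537 40.59684991836548 Ftool [ 0.039 -2.443 -6.124] heady 36.89045328331138
```

step_arm(targets="0 0 0 4; 0 0 0 8; 0 0 0 12")

```text
t: 7.7
tcp_pos: [0.5328, 0.0768, 0.1463]
tool_rot: [0.538, 0.843, -0.002, -0.001]
force: [-4.5, -1.6, 7.1]
finger_gap: 0.198
gripper_force: 40.6
```

```bash
python3 st.py
```

```text
tau6 -0.3850464429706335 qd6 0.6911081071361721 t 7.7 [0.533 0.077 0.146] q [-0.063  0.498  1.709 -0.003  0.938 -0.496] F [-4.468 -1.552  7.132] M [-0.441  1.008  0.076] gap 16.84495617451816 40.64331114292145 Ftool [ 0.47  -4.736 -7.112] heady 24.88757748074868
```

step_arm(targets="0 0 0 4; 0 0 0 8; 0 0 0 12")

```text
t: 8.0
tcp_pos: [0.5324, 0.0769, 0.1462]
tool_rot: [0.623, 0.782, -0.002, -0.001]
force: [-5.0, -1.6, 6.7]
finger_gap: 0.201
gripper_force: 40.7
```

```bash
python3 st.py
```

```text
tau6 -0.38529636338353157 qd6 0.69028325408191 t 8.0 [0.532 0.077 0.146] q [-0.063  0.498  1.71  -0.003  0.939 -0.286] F [-4.956 -1.563  6.694] M [-0.336  1.048  0.063] gap 17.067302410374058 40.684519397574626 Ftool [-0.424 -5.212 -6.668] heady 12.882106764873193
```

step_arm(targets="0 0 0 4; 0 0 0 8; 0 0 0 12")

```text
t: 8.3
tcp_pos: [0.5321, 0.077, 0.1462]
tool_rot: [0.702, 0.713, -0.002, -0.001]
force: [-4.8, -1.7, 6.7]
finger_gap: 0.197
gripper_force: 40.7
```

```bash
python3 st.py
```

```text
tau6 -0.3858133591711521 qd6 0.688983704418333 t 8.3 [0.532 0.077 0.146] q [-0.063  0.498  1.71  -0.002  0.939 -0.077] F [-4.845 -1.676  6.697] M [-0.209  1.086  0.053] gap 16.70532163984141 40.71357250213623 Ftool [-1.611 -4.905 -6.67 ] heady 0.8780465208955928
```

step_arm(targets="0 0 0 4; 0 0 0 8; 0 0 0 12")

```text
t: 8.6
tcp_pos: [0.532, 0.0772, 0.1462]
tool_rot: [0.772, 0.635, -0.003, -0.001]
force: [-5.1, -0.8, 7.7]
finger_gap: 0.197
gripper_force: 40.7
```

```bash
python3 st.py
```

```text
tau6 -0.38642157800495625 qd6 0.6886658234751868 t 8.6 [0.532 0.077 0.146] q [-0.063  0.498  1.71  -0.002  0.939  0.132] F [-5.125 -0.811  7.689] M [-0.111  1.144  0.02 ] gap 16.713977090749214 40.72556912899017 Ftool [-1.803 -4.912 -7.66 ] heady -11.130543044223323
```

step_arm(targets="0 0 0 4; 0 0 0 8; 0 0 0 12")

```text
t: 8.9
tcp_pos: [0.5317, 0.0774, 0.1461]
tool_rot: [0.834, 0.551, -0.003, -0.001]
force: [-4.9, -0.4, 6.4]
finger_gap: 0.198
gripper_force: 40.7
```

```bash
python3 st.py
```

```text
tau6 -0.22361548617482185 qd6 0.6862701207661834 t 8.9 [0.532 0.077 0.146] q [-0.063  0.498  1.71  -0.002  0.94   0.341] F [-4.939 -0.366  6.445] M [0.03  1.225 0.254] gap 16.807226723761975 40.720197558403015 Ftool [-2.296 -4.432 -6.415] heady -23.102777858284178
```

It has seated: torque climbed to about 0.22–0.25 within 0.21 rad. I'll hold and read again.

step_arm(targets="0 0 0 0; 0 0 0 0; 0 0 0 0; 0 0 0 0")

```text
t: 9.3
tcp_pos: [0.5317, 0.0774, 0.1461]
tool_rot: [0.834, 0.552, -0.003, -0.001]
force: [-5.0, -0.1, 7.8]
finger_gap: 0.197
gripper_force: 40.8
```

```bash
python3 st.py; python3 st.py|cut -c1-60
```

```text
tau6 0.12836170848459005 qd6 -0.00010484531939201593 t 9.3 [0.532 0.077 0.146] q [-0.063  0.498  1.71  -0.002  0.94   0.339] F [-4.972 -0.115  7.824] M [-0.049  1.195  0.091] gap 16.743894392610336 40.75552940368652 Ftool [-2.07  -4.574 -7.794] heady -22.959571268067464
tau6 0.12836170848459005 qd6 -0.00010484531939201593 t 9.3 [
```

step_arm(targets="0 0 0 1; 0 0 0 2")

```text
t: 9.5
tcp_pos: [0.5316, 0.0774, 0.1461]
tool_rot: [0.843, 0.538, -0.003, -0.001]
force: [-4.8, -0.3, 6.8]
finger_gap: 0.2
gripper_force: 40.8
```

```bash
python3 st.py
```

```text
tau6 0.12347121722996235 qd6 0.17261381842916254 t 9.5 [0.532 0.077 0.146] q [-0.063  0.498  1.71  -0.002  0.94   0.374] F [-4.796 -0.269  6.772] M [0.049 1.165 0.216] gap 17.02470445550807 40.789344906806946 Ftool [-2.292 -4.269 -6.742] heady -24.96809071672627
```

step_arm(targets="0 0 0 1; 0 0 0 2")

```text
t: 9.7
tcp_pos: [0.5316, 0.0774, 0.146]
tool_rot: [0.852, 0.523, -0.003, -0.001]
force: [-4.4, -0.0, 6.4]
finger_gap: 0.199
gripper_force: 40.8
```

```bash
python3 st.py
```

```text
tau6 0.13626536820083857 qd6 0.17168595359354527 t 9.7 [0.532 0.077 0.146] q [-0.063  0.498  1.71  -0.002  0.939  0.409] F [-4.415 -0.018  6.394] M [-0.005  1.218  0.213] gap 16.91761929230919 40.765365958213806 Ftool [-2.041 -3.959 -6.366] heady -26.969886705211678
```

step_arm(targets="0 0 0 0; 0 0 0 0; 0 0 0 0; 0 0 0 0")

```text
t: 10.1
tcp_pos: [0.5316, 0.0775, 0.146]
tool_rot: [0.852, 0.523, -0.003, -0.001]
force: [-4.8, -0.2, 7.1]
finger_gap: 0.199
gripper_force: 40.8
```

```bash
python3 st.py
```

```text
tau6 0.21569045260548592 qd6 4.3274975028449844e-05 t 10.1 [0.532 0.077 0.146] q [-0.063  0.498  1.71  -0.002  0.939  0.408] F [-4.824 -0.186  7.094] M [-0.005  1.216  0.227] gap 16.906047252021178 40.75987637042999 Ftool [-2.376 -4.253 -7.064] heady -26.93333530820039
```

Snug at about 0.22 Nm, inside the 0.14–0.27 window. I'll release, rise and look.

step_arm(targets="0 0 0 0; 0 0 0 0; 0 0 0 0; 0 0 0 0; 0 0 0 0; 0 0 0 0; 0 0 -30 0; 0 0 -70 0; 40 0 -70 0; 40 0 -70 0", gripper=0)

```text
t: 11.1
tcp_pos: [0.5556, 0.1158, 0.218]
tool_rot: [0.852, 0.523, 0.003, 0.001]
force: [-0.2, -0.0, -0.7]
finger_gap: 1.004
gripper_force: 0.0
```

step_arm(targets="0 0 0 0; 0 0 0 0; 0 0 0 0; 0 0 0 0; 0 0 0 0; 0 0 0 0; 0 0 0 0; 0 0 0 0; 0 0 0 0; 0 0 0 0", gripper=1, squeeze=20)

```text
t: 12.1
tcp_pos: [0.5527, 0.1133, 0.216]
tool_rot: [0.853, 0.522, 0.0, 0.0]
force: [0.2, 0.4, -0.3]
finger_gap: 0.001
gripper_force: 0.0
```

```bash
python3 st.py; python3 - <<'E'
from h import *
im=save('wrist','w4')
s=manip.sense();Q=R.from_quat(s['tool_rot']).as_matrix()
for q,z in(('hub_top',.111),('lever_tip',.19),('lever_pivot',.12)):
    for r in manip.mark_of('wrist',q)[:2]:
        p=atz('wrist',r['position'],z); print(q,np.round(r['position']),round(r['p'],2),p,Q.T@(p-s['tcp_pos'])*1000)
cv2.imwrite('pics/w4c.png',im[:,:,::-1])
E
```

```text
tau6 -4.226336272949993e-05 qd6 -0.0005773634349281675 t 12.1 [0.553 0.113 0.216] q [ 0.004  0.436  1.578 -0.     1.127  0.477] F [ 0.173  0.368 -0.337] M [-0.013 -0.036 -0.063] gap 0.10390345856471639 0.0 Ftool [ 0.407 -0.014  0.337] heady -27.077627574036434
hub_top [271. 238.] 0.75 [0.53157855 0.0772183  0.111     ] [-41.75646944  -2.35694124 105.01071559]
lever_pivot [271. 242.] 0.59 [0.53127632 0.0766383  0.12      ] [-42.41055774  -2.36227551  96.01072167]
lever_pivot [271. 210.] 0.2 [0.54528559 0.1049635  0.12      ] [-10.81306331  -2.78065974  96.01044417]
```

View pics/w4c.png

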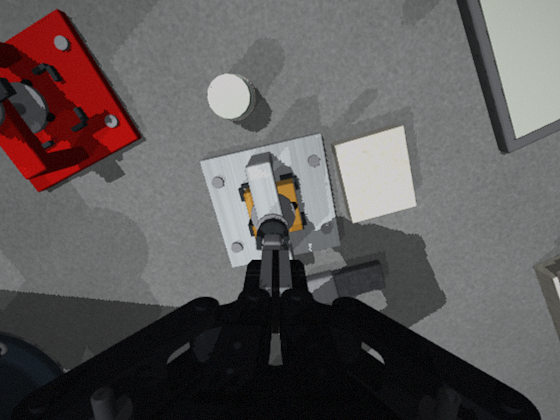

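The lever (about 275,238) still stands, with the cradle side facing down-image (tool −x). The shut fingers are behind it, so I'll lower and push in an arc.

step_arm(targets="0 -1 25 0; 0 -1 46 0; -15 -1 46 0; -25 -1 46 0; -32 -1 46 0; -40 -1 47 0; -46 -1 48 0; -52 -1 50 0; -52 -1 50 0")

```text
t: 13.2
tcp_pos: [0.5292, 0.0669, 0.1674]
tool_rot: [0.853, 0.521, 0.002, 0.001]
force: [-0.1, 1.3, 5.4]
finger_gap: -0.003
gripper_force: 2.5
```

```bash
python3 st.py
```

```text
tau6 -0.025978388730436563 qd6 0.004919953563785299 t 13.2 [0.529 0.067 0.167] q [-0.084  0.459  1.708  0.001  0.972  0.389] F [-0.137  1.331  5.426] M [0.249 0.021 0.022] gap -0.26648194884076676 2.489121740218252 Ftool [ 1.133 -0.714 -5.426] heady -27.145262334683522
```

step_arm(targets="-6 0 3 0; -11 0 7 0; -16 0 12 0; -20 0 17 0; -23 0 22 0; -26 0 28 0; -26 0 28 0")

```text
t: 13.9
tcp_pos: [0.526, 0.0299, 0.1487]
tool_rot: [0.85, 0.526, 0.002, 0.018]
force: [-9.0, -39.1, 52.0]
finger_gap: 0.001
gripper_force: 32.7
```

```bash
python3 st.py
```

```text
tau6 0.07611519657075405 qd6 0.00561931287620822 t 13.9 [0.526 0.03  0.149] q [-0.141  0.472  1.755 -0.031  0.888  0.341] F [ -8.962 -39.117  52.042] M [-6.47   1.204 -0.131] gap 0.11796977737317432 32.73093805415556 Ftool [-39.733  11.132 -51.149] heady -26.523810503146535
```

High force means the finger isn't pressing on the lever's back face. I'm backing off at once.

step_arm(targets="-2 0 -15 0; -2 0 -30 0; 20 0 -70 0; 38 0 -70 0; 38 0 -70 0")

```text
t: 14.4
tcp_pos: [0.5354, 0.0792, 0.2096]
tool_rot: [0.853, 0.523, 0.002, 0.001]
force: [-0.7, -0.7, -0.9]
finger_gap: -0.0
gripper_force: 0.0
```

```bash
python3 st.py; python3 - <<'E'
from h import *
im=save('wrist','w5')
s=manip.sense();Q=R.from_quat(s['tool_rot']).as_matrix()
for q,z in(('hub_top',.111),('lever_tip',.16),('lever_pivot',.12)):
    for r in manip.mark_of('wrist',q)[:2]:
        p=atz('wrist',r['position'],z); print(q,np.round(r['position']),round(r['p'],2),p,Q.T@(p-s['tcp_pos'])*1000)
b=save('scene','s5')
cv2.imwrite('pics/w5c.png',np.hstack([cv2.resize(im[140:320,180:380,::-1],(445,400)),cv2.resize(b[165:275,245:340,::-1],(345,400),interpolation=3)]))
E
```

```text
tau6 0.1083597494289279 qd6 -0.021014719052978005 t 14.4 [0.535 0.079 0.21 ] q [-0.06   0.411  1.645  0.001  1.081  0.41 ] F [-0.715 -0.736 -0.906] M [-0.04   0.043  0.033] gap -0.04095638800901267 0.0 Ftool [-0.982 -0.307  0.902] heady -26.977860229479617
hub_top [266. 199.] 0.58 [0.52672544 0.08130594 0.111     ] [-0.65163875 -7.66055112 97.40137788]
hub_top [269. 179.] 0.58 [0.53702212 0.09611175 0.111     ] [17.2143857  -5.20314487 97.40690187]
lever_pivot [271. 206.] 0.97 [0.52839374 0.07565773 0.12      ] [-4.92634749 -3.60204937 88.40465472]
```

View pics/w5c.png

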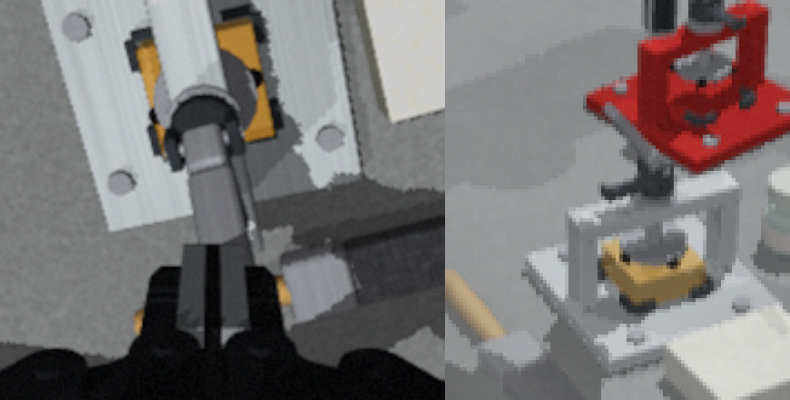

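The lever now leans about 45° toward the cradle. I'll back the tool away for a clear view and check all three cameras.

step_arm(targets="30 -4 -10 0; 60 -4 -10 0; 60 -4 -10 0; 60 -4 -10 0")

```text
t: 15.05
tcp_pos: [0.5566, 0.1331, 0.2171]
tool_rot: [0.853, 0.522, -0.001, -0.0]
force: [-0.4, 0.1, -0.1]
finger_gap: 0.002
gripper_force: 0.0
```

```bash
python3 st.py; python3 - <<'E'
from h import *
im=save('wrist','w6'); b=save('scene','s6'); c=save('top','t6')
for n in('wrist','scene','top'):
  for q in('hub_top','lever_tip','lever_pivot','bolt'):
    for r in manip.mark_of(n,q)[:3]: print(n,q,np.round(r['position'],1),round(r['p'],2))
for z in(.111,.19): print(proj('wrist',[.533,.077,z]),proj('top',[.533,.077,z]),proj('scene',[.533,.077,z]))
A=cv2.resize(im[150:330,195:355],(533,600),interpolation=3); B=cv2.resize(np.vstack([b[165:255,255:335],c[150:240,205:285]]),(267,600),interpolation=3)
cv2.imwrite('pics/m6.png',np.hstack([A,B])[:,:,::-1])
E
```

```text
tau6 0.008824702526908368 qd6 0.0019785114186633155 t 15.05 [0.557 0.133 0.217] q [ 0.04   0.447  1.555 -0.001  1.142  0.512] F [-0.387  0.131 -0.113] M [-0.02   0.012  0.008] gap 0.15576487139907758 0.0 Ftool [-0.059 -0.404  0.114] heady -27.033780144393386
wrist hub_top [276.2 255. ] 0.71
wrist bolt [279.9 250.8] 0.63
wrist bolt [276.3 210.2] 0.15
scene hub_top [163.4 229.9] 0.97
scene hub_top [315.2 163.6] 0.84
scene hub_top [300.2 214.6] 0.55
scene lever_tip [155.4 202.6] 0.74
scene lever_tip [315.7 143.4] 0.68
scene lever_tip [372.8 201.7] 0.53
scene lever_pivot [157.4 223.6] 0.71
scene lever_pivot [316.7 161.5] 0.49
scene lever_pivot [298.1 210.6] 0.47
scene bolt [299.  217.1] 0.93
scene bolt [312.7 172.6] 0.86
scene bolt [164.8 233.7] 0.74
top hub_top [246.5 191.9] 0.91
top hub_top [393.5 276.6] 0.59
top hub_top [246.5 201.9] 0.18
top lever_tip [260.1 190.3] 0.47
top lever_tip [403.4 275.9] 0.47
top lever_tip [245.  194.4] 0.4
top lever_pivot [391.9 279.3] 0.6
top lever_pivot [247.3 197.5] 0.55
top bolt [248.6 196.2] 0.82
top bolt [389.7 280.7] 0.78
[277.78500482 255.053995  ] [246.56820033 195.51058266] [302.12769132 212.60376521]
[278.68746859 304.44336938] [243.97949137 186.98028163] [302.9204025  187.14975989]
```

View pics/m6.png

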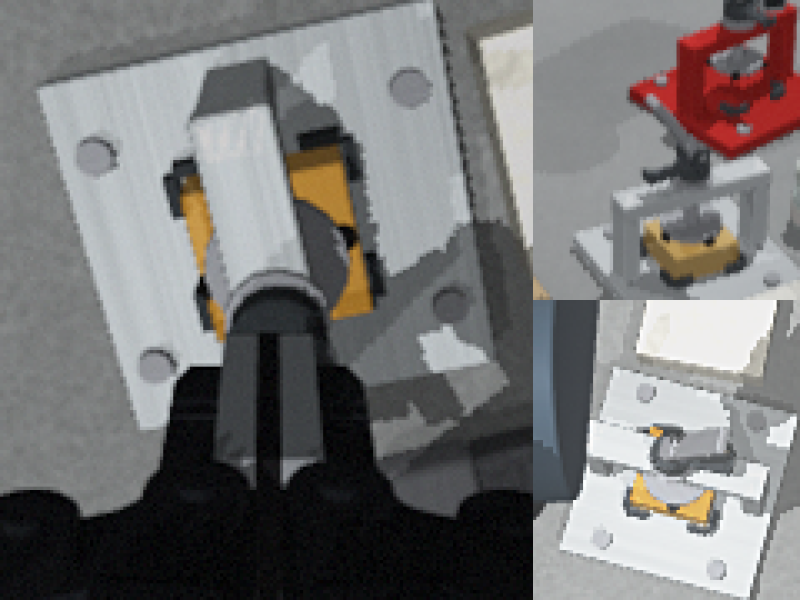

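```bash
python3 - <<'E'
from h import *
np.set_printoptions(precision=1,suppress=True)
ax=np.array([.533,.077])
for h in(-125,-117,-105,-93,-80):
  u=np.array([np.cos(np.radians(h)),np.sin(np.radians(h))])
  print(h,'cradle',proj('scene',[*(ax+.044*u),.104]),proj('top',[*(ax+.044*u),.104]),'tips',[(t,proj('scene',[*(ax+.07*np.sin(t)*u),.120+.07*np.cos(t)]),proj('top',[*(ax+.07*np.sin(t)*u),.120+.07*np.cos(t)])) for t in(.5,.8,1.1)])
A=cv2.imread('pics/s6.png')[180:230,270:320];B=cv2.imread('pics/t6.png')[170:220,230:280]
cv2.imwrite('pics/m7.png',cv2.resize(np.hstack([A,B]),(800,400),interpolation=0))
E
```

```text
-125 cradle [285.9 215.5] [262. 207.] tips [(0.5, array([290.2, 190.5]), array([256.9, 196.9])), (0.8, array([283.8, 195. ]), array([263.4, 202.7])), (1.1, array([279.2, 200.7]), array([268.1, 207.5]))]
-117 cradle [286.3 216.7] [263.4 204.8] tips [(0.5, array([290.5, 191.4]), array([258.1, 195.1])), (0.8, array([284.3, 196.3]), array([265.1, 200. ])), (1.1, array([279.7, 202.4]), array([270.2, 204.2]))]
-105 cradle [287.5 218.5] [264.9 201.2] tips [(0.5, array([291.4, 192.7]), array([259.3, 192.1])), (0.8, array([285.6, 198.2]), array([266.9, 195.6])), (1.1, array([281.4, 204.8]), array([272.4, 198.8]))]
-93 cradle [289.3 220.1] [265.6 197.4] tips [(0.5, array([292.8, 193.8]), array([259.9, 189. ])), (0.8, array([287.7, 200. ]), array([267.8, 190.9])), (1.1, array([284., 207.]), array([273.4, 193.1]))]
-80 cradle [291.9 221.6] [265.4 193.3] tips [(0.5, array([294.9, 194.9]), array([259.8, 185.6])), (0.8, array([290.8, 201.6]), array([267.6, 185.9])), (1.1, array([287.8, 209.1]), array([273.1, 187. ]))]
```

View pics/m7.png

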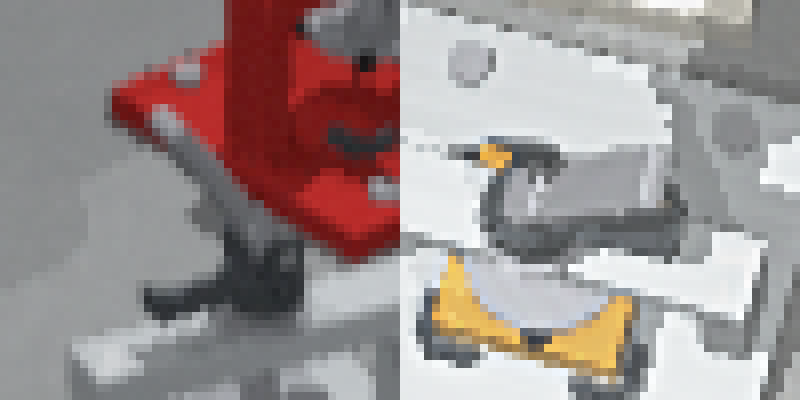

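Reading the crop:
- In the top view, the hub is at about (246,196) and the cradle end at (265.6,197).
- In the scene view, the cradle end is at (289.4,217.5).

So the push swung the bolt back to a heading of about −95° (from −117°), and the lever is at about 0.6 rad. I'll regrip the lever by its sides, turn back to the same snug heading, then fold it in the grip so it can't swing.

step_arm(targets="-28 5 -10 -7; -56 10 -10 -15; -84 14 -10 -22; -84 14 -10 -22; -84 14 -10 -22; -84 14 -10 -22; -84 14 -10 -22; -84 14 -10 -22", gripper=0)

```text
t: 16.6
tcp_pos: [0.5318, 0.053, 0.2279]
tool_rot: [0.737, 0.675, 0.0, -0.0]
force: [0.5, 0.5, 0.9]
finger_gap: 1.001
gripper_force: 0.0
```

```bash
python3 st.py; python3 - <<'E'
from h import *
im=save('wrist','w8')
cv2.imwrite('pics/w8c.png',cv2.resize(im[120:320,140:420,::-1],(784,560)))
ax=np.array([.533,.077])
for h in(-117,-95):
  u=np.array([np.cos(np.radians(h)),np.sin(np.radians(h))])
  print(h,proj('wrist',[*(ax+.0395*u),.178]),proj('wrist',[*(ax+.044*u),.104]))
print(proj('wrist',[*ax,.112]))
E
```

```text
tau6 0.003838813427137211 qd6 -0.0017541634324592136 t 16.6 [0.532 0.053 0.228] q [-0.11   0.381  1.636  0.     1.124 -0.022] F [0.491 0.499 0.921] M [ 0.011  0.03  -0.007] gap 85.04693305124081 0.0 Ftool [ 0.541  0.445 -0.921] heady -5.029524380235503
-117 [253.0184345  231.75829093] [256.49918416 206.45177857]
-95 [272.44308272 235.21914724] [273.04872192 209.48481028]
[272.8734886  167.51047502]
```

View pics/w8c.png

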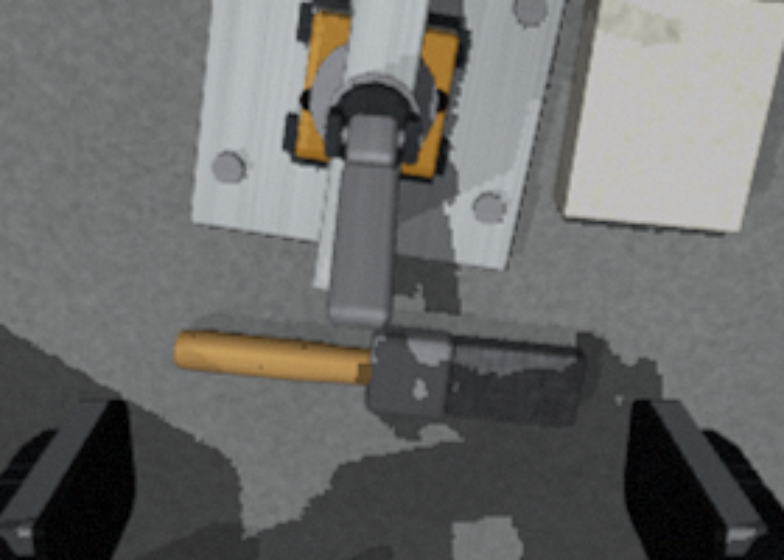

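Hub is at crop (373,115) and the lever tip at (358,300), so the heading is about −100°. I'll turn +5°, descend and grip.

step_arm(targets="1 -3 20 5; 1 -3 45 5; 1 -3 70 5; 1 -3 82 5; 1 -3 82 5")

```text
t: 17.15
tcp_pos: [0.5275, 0.0538, 0.1444]
tool_rot: [0.766, 0.642, -0.001, -0.001]
force: [0.3, 0.2, 0.3]
finger_gap: 1.001
gripper_force: 0.0
```

step_arm(targets="0 0 0 0; 0 0 0 0; 0 0 0 0; 0 0 0 0; 0 0 0 0; 0 0 0 0; 0 0 0 0; 0 0 0 0", gripper=1, squeeze=35)

```text
t: 17.95
tcp_pos: [0.5286, 0.0533, 0.1465]
tool_rot: [0.766, 0.642, -0.0, 0.0]
force: [-3.0, -0.9, 6.2]
finger_gap: 0.18
gripper_force: 34.2
```

```bash
python3 st.py
```

```text
tau6 -0.003339712566230446 qd6 0.000471661760204096 t 17.95 [0.529 0.053 0.147] q [-0.11   0.488  1.729 -0.001  0.924  0.066] F [-3.009 -0.893  6.193] M [-0.243  0.354  0.019] gap 15.3218614269868 34.172876467346214 Ftool [-1.408 -2.805 -6.193] heady -10.069969570379747
```

step_arm(targets="0 -1.8 0 4.2; 0.3 -3.5 0 8.5")

```text
t: 18.15
tcp_pos: [0.5255, 0.054, 0.1466]
tool_rot: [0.813, 0.583, 0.0, 0.001]
force: [-0.8, -0.8, 5.6]
finger_gap: 0.182
gripper_force: 34.2
```

```bash
cat >> st.py <<'E'
r=s['tcp_pos'][:2]-np.array([.533,.077]); print('axis torque',s['ft_torque'][2]+r[0]*s['force'][1]-r[1]*s['force'][0])
E
python3 st.py
```

```text
tau6 -0.4115383978933096 qd6 0.7529241057905581 t 18.15 [0.526 0.054 0.147] q [-0.109  0.484  1.737 -0.001  0.919  0.218] F [-0.815 -0.842  5.641] M [-0.249  0.384  0.149] gap 15.484246075936728 34.2422485537827 Ftool [-1.062 -0.496 -5.641] heady -18.714301758544647
axis torque 0.13609277436405742
```

step_arm(targets="0.1 -1.3 0 3; 0.3 -2.6 0 6")

```text
t: 18.35
tcp_pos: [0.523, 0.055, 0.1466]
tool_rot: [0.842, 0.54, -0.0, 0.001]
force: [-1.7, -2.4, 6.0]
finger_gap: 0.182
gripper_force: 34.2
```

```bash
python3 st.py
```

```text
tau6 -0.2526275161653757 qd6 0.5265078340951441 t 18.35 [0.523 0.055 0.147] q [-0.107  0.481  1.743 -0.001  0.917  0.324] F [-1.683 -2.389  6.003] M [-0.345  0.34   0.091] gap 15.466359175295585 34.22526485519484 Ftool [-2.878 -0.527 -6.002] heady -24.65997898773883
axis torque 0.0776764030239239
```

step_arm(targets="0.1 -0.6 0 1.4; 0.2 -1.2 0 2.8")

```text
t: 18.55
tcp_pos: [0.5219, 0.0556, 0.1466]
tool_rot: [0.854, 0.52, -0.0, 0.001]
force: [-2.1, -1.9, 6.5]
finger_gap: 0.182
gripper_force: 34.2
```

```bash
python3 st.py
```

```text
tau6 -0.06857304135337472 qd6 0.2453647746897614 t 18.55 [0.522 0.056 0.147] q [-0.106  0.48   1.745 -0.002  0.916  0.373] F [-2.09  -1.901  6.477] M [-0.391  0.373  0.103] gap 15.455434024431987 34.21040075481869 Ftool [-2.656 -0.975 -6.475] heady -27.385389108334877
axis torque 0.07922626779332287
```

step_arm(targets="0.1 -0.6 0 1.4; 0.1 -0.6 0 1.4")

```text
t: 18.75
tcp_pos: [0.5214, 0.0559, 0.1466]
tool_rot: [0.861, 0.509, -0.0, 0.001]
force: [-2.6, -1.1, 6.0]
finger_gap: 0.178
gripper_force: 34.2
```

```bash
python3 st.py
```

```text
tau6 0.15132710337638855 qd6 -0.01391158921529125 t 18.75 [0.521 0.056 0.147] q [-0.106  0.48   1.746 -0.002  0.915  0.397] F [-2.586 -1.057  6.02 ] M [-0.402  0.467  0.055] gap 15.10511889955612 34.19471386063378 Ftool [-2.178 -1.754 -6.019] heady -28.751779059079805
axis torque 0.013126348059804116
```

Axis torque is still near free-running, so the grip angle differs a little from before. I'll go on by feel.

step_arm(targets="0 -0.8 0 2; 0.1 -1.7 0 4; 0.1 -2.5 0 6")

```text
t: 19.05
tcp_pos: [0.5198, 0.057, 0.1467]
tool_rot: [0.886, 0.464, 0.0, 0.001]
force: [-2.2, -2.1, 6.0]
finger_gap: 0.183
gripper_force: 34.5
```

```bash
echo "print('est',s['tau'][5]+.646*s['qd'][5]+r[0]*s['force'][1]-r[1]*s['force'][0])">>st.py; python3 st.py
```

```text
tau6 0.030626367079094052 qd6 0.35065172357965946 t 19.05 [0.52  0.057 0.147] q [-0.104  0.478  1.751 -0.002  0.912  0.504] F [-2.207 -2.051  6.034] M [-0.491  0.215  0.244] gap 15.559617179222172 34.51669421279803 Ftool [-2.949 -0.63  -6.033] heady -34.756052086981605
axis torque 0.22635555078569777
est 0.2398869162569536
```

step_arm(targets="0 -0.8 0 2; 0.1 -1.7 0 4; 0.1 -2.5 0 6")

```text
t: 19.35
tcp_pos: [0.5178, 0.0584, 0.1466]
tool_rot: [0.909, 0.417, 0.0, 0.001]
force: [-1.2, -3.1, 4.7]
finger_gap: 0.18
gripper_force: 34.6
```

```bash
python3 st.py
```

```text
tau6 0.04625865141861141 qd6 0.351265741252277 t 19.35 [0.518 0.058 0.147] q [-0.101  0.476  1.755 -0.002  0.909  0.612] F [-1.195 -3.092  4.671] M [-0.565  0.231  0.266] gap 15.306279919726668 34.553884954657406 Ftool [-3.126  1.124 -4.666] heady -40.75042289051805
axis torque 0.29131518684607777
est 0.29801889836959916
```

Snug again at about 0.25–0.29 Nm, with the lever at about 0.55 rad (past the "up" range). I'll fold it along an arc in a lighter grip.

step_arm(targets="0 0 0 0; 0 0 0 0; -3 0 2 0; -5.5 0 4 0; -8.9 0 7 0; -8.9 0 7 0", squeeze=20)

```text
t: 19.95
tcp_pos: [0.5123, 0.0515, 0.1399]
tool_rot: [0.909, 0.417, 0.001, 0.001]
force: [-0.5, -3.3, 8.4]
finger_gap: 0.179
gripper_force: 34.0
```

```bash
python3 st.py
```

```text
tau6 0.21678848192095757 qd6 0.0036966906287148136 t 19.95 [0.512 0.052 0.14 ] q [-0.116  0.479  1.777 -0.002  0.883  0.595] F [-0.506 -3.301  8.369] M [-0.505  0.314  0.188] gap 15.244185121177647 34.01688607642427 Ftool [-2.833  1.793 -8.364] heady -40.683397108802794
axis torque 0.24326966287782117
est 0.2745054062810808
```

step_arm(targets="-1.5 0 1.7 0; -3 0 3.5 0; -4.3 0 5.4 0; -5.6 0 7.3 0; -6.8 0 9.2 0; -7.9 0 11.2 0; -9.8 0 15.4 0; -9.8 0 15.4 0", squeeze=20, gripper=1)

```text
t: 20.75
tcp_pos: [0.506, 0.0433, 0.1244]
tool_rot: [0.909, 0.417, 0.0, 0.002]
force: [-1.4, -5.3, 7.8]
finger_gap: 0.18
gripper_force: 30.4
```

```bash
python3 st.py
```

```text
tau6 0.02451057778671384 qd6 -2.415092658098481e-05 t 20.75 [0.506 0.043 0.124] q [-0.133  0.497  1.807 -0.004  0.836  0.58 ] F [-1.356 -5.339  7.818] M [-0.931  0.295  0.016] gap 15.3247423609804 30.38142605451867 Ftool [-4.939  2.482 -7.804] heady -40.70296094466659
axis torque 0.11404370102385211
est 0.12275938221026539
```

step_arm(targets="-0.7 0 2.1 0; -1.4 0 4.3 0; -1.9 0 6.5 0; -2.4 0 8.8 0; -2.7 0 11 0; -2.7 0 11 0")

```text
t: 21.35
tcp_pos: [0.504, 0.0411, 0.1131]
tool_rot: [0.909, 0.417, -0.0, 0.002]
force: [-2.4, -7.2, 5.9]
finger_gap: 0.18
gripper_force: 22.9
```

```bash
python3 st.py
```

```text
tau6 0.08233903907239437 qd6 -0.00022947024873435056 t 21.35 [0.504 0.041 0.113] q [-0.138  0.514  1.821 -0.005  0.806  0.575] F [-2.426 -7.231  5.896] M [-1.21   0.299  0.075] gap 15.338928798832558 22.891666464283844 Ftool [-7.077  2.89  -5.873] heady -40.66024651530549
axis torque 0.1974356105836767
est 0.20500938236851252
```

step_arm(targets="-0.5 0 1.2 0; -1 0 2.4 0; -1 0 3.6 0; -1 0 3.6 0")

```text
t: 21.75
tcp_pos: [0.5039, 0.0406, 0.1095]
tool_rot: [0.909, 0.417, 0.001, 0.002]
force: [0.0, -5.2, 3.6]
finger_gap: 0.176
gripper_force: 19.1
```

```bash
python3 st.py
```

```text
tau6 0.007904231606516987 qd6 0.002829484963211929 t 21.75 [0.504 0.041 0.109] q [-0.139  0.519  1.825 -0.003  0.795  0.573] F [ 0.045 -5.169  3.568] M [-0.826  0.096 -0.017] gap 14.967810631457237 19.096266584929253 Ftool [-3.89   3.419 -3.553] heady -40.70885918359122
axis torque 0.13484949773247284
est 0.16161815592390175
```

step_arm(targets="0 0 0 0; 0 0 0 0; 0 0 0 0; 0 0 0 0; 0 0 0 0; 0 0 0 0; 0 0 -30 0; 0 0 -60 0; -3 0 -60 0", gripper=0)

```text
t: 22.65
tcp_pos: [0.5038, 0.0399, 0.1724]
tool_rot: [0.909, 0.417, 0.004, 0.002]
force: [1.3, 0.4, -0.2]
finger_gap: 1.002
gripper_force: 0.0
```

step_arm(targets="0 0 0 0; 0 0 0 0; 0 0 0 0; 0 0 0 0; 0 0 0 0; 0 0 0 0; 0 0 0 0; 0 0 0 0; 0 0 15 0; 0 0 30 0; 0 0 38 0; 0 0 38 0", gripper=1)

```text
t: 23.85
tcp_pos: [0.4998, 0.0402, 0.1301]
tool_rot: [0.909, 0.416, -0.001, -0.001]
force: [0.2, -0.8, -0.2]
finger_gap: 0.0
gripper_force: 0.0
```

```bash
python3 st.py
```

```text
tau6 7.611454293510178e-06 qd6 -0.00010903586722579727 t 23.85 [0.5  0.04 0.13] q [-0.143  0.482  1.814  0.     0.848  0.569] F [ 0.197 -0.823 -0.153] M [-0.023  0.014 -0.02 ] gap 0.010449373769581072 0.0 Ftool [-0.494  0.687  0.152] heady -40.784001732152866
axis torque 0.014565996278164479
est 0.034467643996926096
```

step_arm(targets="0 0 1 0; 0 0 2 0; 0 0 3 0; 0 0 3 0")

```text
t: 24.25
tcp_pos: [0.5009, 0.0401, 0.1283]
tool_rot: [0.909, 0.416, 0.0, 0.0]
force: [-0.0, 0.3, -0.8]
finger_gap: -0.0
gripper_force: 0.0
```

step_arm(targets="0 0 1 0; 0 0 2 0; 0 0 2 0")

```text
t: 24.55
tcp_pos: [0.5006, 0.0401, 0.1259]
tool_rot: [0.909, 0.416, -0.0, -0.0]
force: [0.0, 0.4, -0.6]
finger_gap: -0.001
gripper_force: 0.0
```

step_arm(targets="0 0 0.7 0; 0 0 1.4 0; 0 0 1.4 0")

```text
t: 24.85
tcp_pos: [0.5006, 0.0401, 0.1245]
tool_rot: [0.909, 0.416, -0.0, -0.0]
force: [-0.6, 0.2, -0.3]
finger_gap: -0.004
gripper_force: 0.0
```

```bash
python3 st.py; python3 - <<'E'
from h import *
np.set_printoptions(precision=1,suppress=True)
save('top','t9');save('scene','s9')
ax=np.array([.533,.077])
for n in('top','scene'):
  for q in('lever_tip','hub_top','lever_pivot'):
    for r in manip.mark_of(n,q)[:4]: print(n,q,np.round(r['position'],1),round(r['p'],2))
  for h in(-131,-122,-113,-104):
   u=np.array([np.cos(np.radians(h)),np.sin(np.radians(h))])
   print(n,h,[proj(n,[*(ax+.07*np.sin(t)*u),.12+.07*np.cos(t)]) for t in(1.1,1.3,1.5)])
E
```

```text
tau6 -9.529651734396793e-07 qd6 0.0004864811348814855 t 24.85 [0.501 0.04  0.125] q [-0.143  0.491  1.819 -0.     0.832  0.569] F [-0.556  0.186 -0.345] M [ 0.015 -0.015  0.074] gap -0.3065567791308478 0.0 Ftool [-0.222 -0.542  0.345] heady -40.780224566558886
axis torque 0.04696797079155958
est -0.026233781523688687
top hub_top [393.4 279. ] 0.7
top lever_pivot [392.2 276.5] 0.4
top -131 [array([266.2, 209.7]), array([268. , 212.4]), array([268.9, 214.2])]
top -122 [array([268.9, 206.3]), array([270.9, 208.7]), array([271.8, 210.4])]
top -113 [array([271. , 202.4]), array([273.2, 204.6]), array([274.1, 206.2])]
top -104 [array([272.5, 198.3]), array([274.7, 200.2]), array([275.7, 201.8])]
scene lever_tip [270.5 208.1] 0.69
scene lever_tip [318.9 142.8] 0.67
scene lever_tip [157.4 200.1] 0.5
scene hub_top [302.4 207.2] 0.83
scene hub_top [162.4 227.6] 0.69
scene hub_top [311.9 167.2] 0.66
scene lever_pivot [159.4 223.9] 0.76
scene lever_pivot [316.4 161.2] 0.62
scene lever_pivot [300.9 209.8] 0.51
scene -131 [array([279.1, 199.4]), array([277.2, 203.6]), array([276.3, 207.9])]
scene -122 [array([279.4, 201.3]), array([277.5, 205.6]), array([276.6, 210.1])]
scene -113 [array([280.2, 203.2]), array([278.3, 207.7]), array([277.5, 212.2])]
scene -104 [array([281.5, 205. ]), array([279.8, 209.7]), array([279. , 214.3])]
```

step_arm(targets="0 0 0.7 0; 0 0 1.4 0; 0 0 1.4 0")

```text
t: 25.55
tcp_pos: [0.5006, 0.0401, 0.1231]
tool_rot: [0.909, 0.416, -0.0, -0.0]
force: [-0.6, -0.3, 1.1]
finger_gap: 0.001
gripper_force: 0.0
```

step_arm(targets="0 0 0.7 0; 0 0 1.4 0; 0 0 1.4 0")

```text
t: 25.85
tcp_pos: [0.5006, 0.0401, 0.1217]
tool_rot: [0.909, 0.416, -0.0, -0.0]
force: [0.1, 0.6, -0.7]
finger_gap: -0.003
gripper_force: 0.0
```

No contact where expected. I'll rise and measure the lever with the segmentation network.

step_arm(targets="0 0 -40 0; 10 0 -80 0; 25 0 -106 0; 25 0 -106 0; 25 0 -106 0; 25 0 -106 0; 25 0 -106 0", gripper=0)

```text
t: 26.55
tcp_pos: [0.5156, 0.0589, 0.2263]
tool_rot: [0.909, 0.416, -0.002, -0.001]
force: [0.3, -0.3, 0.3]
finger_gap: 0.999
gripper_force: 0.0
```

```bash
python3 st.py|head -1; cat > m.py <<'E'
from h import *
np.set_printoptions(precision=3,suppress=True)
im=save('wrist','w10')
for q in('lever','bolt','lever_tip'):
  for r in manip.masks_of('wrist',q)[:3]:
    m=r['pixels']; ys,xs=np.nonzero(m)
    print(q,round(r['p'],2),np.round(r['position']),m.sum(),'minrect',cv2.minAreaRect(np.c_[xs,ys].astype(np.float32)),'bbox',xs.min(),xs.max(),ys.min(),ys.max())
    if q=='lever':
      for y in range(ys.min(),ys.max()+1,6): k=xs[ys==y]; print(y,k.min() if len(k) else 0,k.max() if len(k) else 0,end=' | ')
      print()
for q in('hub_top','lever_tip','lever_pivot'):
  for r in manip.mark_of('wrist',q)[:2]: print('mark',q,np.round(r['position'],1),round(r['p'],2))
ax=np.array([.533,.077]);print('hub',proj('wrist',[*ax,.112]),'piv',proj('wrist',[*ax,.12]))
for h in(-140,-131,-117,-104):
  u=np.array([np.cos(np.radians(h)),np.sin(np.radians(h))])
  print(h,[proj('wrist',[*(ax+.07*np.sin(t)*u),.12+.07*np.cos(t)]) for t in(1.1,1.3,1.5)])
E
python3 m.py
```

```text
tau6 -0.000747246067476226 qd6 0.0001455235075451706 t 26.55 [0.516 0.059 0.226] q [-0.102  0.363  1.672 -0.     1.11   0.61 ] F [ 0.337 -0.327  0.289] M [ 0.016 -0.028  0.03 ] gap 84.92375571294104 0.0 Ftool [-0.027  0.468 -0.29 ] heady -40.80093850858517
lever 0.75 [280. 206.] 1600 minrect ((278.0853576660156, 204.268310546875), (84.03839111328125, 20.87156105041504), 83.6598129272461) bbox 266 291 162 246
162 278 279 | 168 266 284 | 174 267 284 | 180 267 285 | 186 268 285 | 192 267 287 | 198 267 287 | 204 269 288 | 210 270 288 | 216 270 289 | 222 271 290 | 228 271 290 | 234 272 290 | 240 272 291 | 246 281 283 | 
lever 0.36 [278. 148.] 15344 minrect ((284.28302001953125, 158.50942993164062), (151.52059936523438, 129.37527465820312), 60.945396423339844) bbox 194 353 64 244
64 303 304 | 70 291 308 | 76 280 311 | 82 269 314 | 88 256 316 | 94 247 319 | 100 234 321 | 106 225 324 | 112 214 327 | 118 202 329 | 124 194 331 | 130 196 334 | 136 200 337 | 142 202 339 | 148 205 341 | 154 209 344 | 160 213 346 | 166 217 349 | 172 221 351 | 178 224 352 | 184 227 342 | 190 230 329 | 196 234 317 |
[... 445 characters left out ...]
.5679473876953, 128.08352661132812), 61.55707550048828) bbox 193 353 65 244
lever_tip 0.77 [275. 204.] 1517 minrect ((278.16363525390625, 203.34100341796875), (82.38627624511719, 19.78864097595215), 84.92039489746094) bbox 267 291 162 244
mark lever_tip [281.5 242. ] 0.61
mark lever_pivot [274.1 172. ] 0.58
hub [274.203 168.321] piv [274.174 170.054]
-140 [array([262.621, 247.326]), array([262.363, 245.999]), array([262.574, 241.941])]
-131 [array([273.854, 248.168]), array([273.903, 246.865]), array([273.958, 242.799])]
-117 [array([291.254, 246.293]), array([291.779, 244.935]), array([291.592, 240.887])]
-104 [array([306.705, 241.136]), array([307.658, 239.628]), array([307.253, 235.629])]
```

```bash
python3 - <<'E'
from h import *
np.set_printoptions(precision=4,suppress=True)
a=atz('wrist',(275.7,171),.125);b=atz('wrist',(281,235),.127)
print(a,b,b-a,np.degrees(np.arctan2(*(b-a)[1::-1])),np.linalg.norm((b-a)[:2]))
p=b+(a-b)*.2; print(p); delta([p[0],p[1],.135],-35)
for r in manip.mark_of('scene','lever_tip')[:3]+manip.masks_of('scene','lever')[:4]:
  print(np.round(r['position'],1),round(r['p'],2), '' if 'pixels' not in r else cv2.boundingRect(r['pixels'].astype(np.uint8)))
E
```

```text
[0.5342 0.0762 0.125 ] [0.4981 0.0268 0.127 ] [-0.036  -0.0494  0.002 ] -126.06146522973174 0.061163415776083516
[0.5053 0.0367 0.1266]
delta mm [-24.4   5.8  92.5] heady -40.79 turn -5.8
[270.5 208.1] 0.69 
[318.9 142.8] 0.67 
[157.4 200.1] 0.5 
[160.8 214.3] 0.61 (154, 199, 10, 27)
[339.1 225.2] 0.55 (332, 210, 17, 25)
[317. 153.] 0.41 (314, 142, 7, 23)
[300.1 238.2] 0.32 (268, 205, 68, 62)
```

step_arm(targets="-12 3 0 -5; -24 6 20 -5; -24 6 40 -5; -24 6 60 -5; -24 6 60 -5; -24 6 60 -5; -24 6 60 -5; -24 6 75 -5; -24 6 85 -5; -24 6 92 -5; -24 6 92 -5", gripper=1)

```text
t: 28.1
tcp_pos: [0.5053, 0.0371, 0.1352]
tool_rot: [0.89, 0.456, -0.001, -0.0]
force: [-0.3, -0.0, 0.5]
finger_gap: -0.002
gripper_force: 0.0
```

step_arm(targets="0 0 1.5 0; 0 0 3 0; 0 0 4.5 0; 0 0 4.5 0")

```text
t: 28.5
tcp_pos: [0.5059, 0.037, 0.1313]
tool_rot: [0.89, 0.456, 0.0, 0.0]
force: [-0.2, 0.5, -0.3]
finger_gap: -0.002
gripper_force: 0.0
```

step_arm(targets="0 0 0.7 0; 0 0 1.5 0; 0 0 1.5 0")

```text
t: 28.8
tcp_pos: [0.5058, 0.037, 0.1298]
tool_rot: [0.89, 0.456, -0.0, -0.0]
force: [-0.6, -0.3, -0.3]
finger_gap: -0.002
gripper_force: 0.0
```

step_arm(targets="0 0 0.7 0; 0 0 1.5 0; 0 0 1.5 0")

```text
t: 29.1
tcp_pos: [0.5058, 0.0369, 0.1282]
tool_rot: [0.89, 0.456, -0.0, -0.0]
force: [0.0, 0.7, -0.4]
finger_gap: 0.002
gripper_force: 0.0
```

step_arm(targets="0 0 0.7 0; 0 0 1.5 0; 0 0 1.5 0")

```text
t: 29.4
tcp_pos: [0.5058, 0.0369, 0.1267]
tool_rot: [0.89, 0.456, -0.0, -0.0]
force: [0.8, -0.0, 0.2]
finger_gap: 0.0
gripper_force: 0.0
```

step_arm(targets="0 0 0.7 0; 0 0 1.5 0; 0 0 1.5 0")

```text
t: 29.7
tcp_pos: [0.5058, 0.037, 0.1252]
tool_rot: [0.89, 0.456, -0.0, -0.0]
force: [0.4, 0.1, -0.0]
finger_gap: 0.003
gripper_force: 0.0
```

step_arm(targets="0 0 0.7 0; 0 0 1.5 0; 0 0 1.5 0")

```text
t: 30.0
tcp_pos: [0.5058, 0.0369, 0.1237]
tool_rot: [0.89, 0.456, -0.0, -0.0]
force: [0.4, -0.7, 0.5]
finger_gap: -0.001
gripper_force: 0.0
```

step_arm(targets="0 0 0.7 0; 0 0 1.5 0; 0 0 1.5 0")

```text
t: 30.3
tcp_pos: [0.5058, 0.0369, 0.1222]
tool_rot: [0.89, 0.456, -0.0, -0.0]
force: [-0.2, -0.6, 0.2]
finger_gap: -0.001
gripper_force: 0.0
```

step_arm(targets="0 0 0.7 0; 0 0 1.2 0; 0 0 1.2 0")

```text
t: 30.6
tcp_pos: [0.5058, 0.0369, 0.121]
tool_rot: [0.89, 0.456, -0.0, -0.0]
force: [0.8, 1.1, 0.2]
finger_gap: -0.004
gripper_force: 0.0
```

step_arm(targets="0 0 0.5 0; 0 0 1 0; 0 0 1 0")

```text
t: 30.9
tcp_pos: [0.5058, 0.037, 0.12]
tool_rot: [0.89, 0.456, -0.0, -0.0]
force: [0.2, 0.1, 0.1]
finger_gap: -0.0
gripper_force: 0.0
```

step_arm(targets="0 0 0.5 0; 0 0 1 0; 0 0 1 0")

```text
t: 31.2
tcp_pos: [0.5058, 0.037, 0.119]
tool_rot: [0.89, 0.456, -0.0, -0.0]
force: [0.1, 0.8, 0.2]
finger_gap: 0.002
gripper_force: 0.0
```

step_arm(targets="0 0 0.5 0; 0 0 1 0; 0 0 1 0")

```text
t: 31.5
tcp_pos: [0.5058, 0.0369, 0.118]
tool_rot: [0.89, 0.456, -0.0, -0.0]
force: [-0.3, 0.0, 0.8]
finger_gap: 0.004
gripper_force: 0.0
```

step_arm(targets="0 0 0.5 0; 0 0 1 0; 0 0 1 0")

```text
t: 31.8
tcp_pos: [0.5058, 0.0369, 0.117]
tool_rot: [0.89, 0.456, -0.0, -0.0]
force: [0.0, -0.6, -0.2]
finger_gap: 0.001
gripper_force: 0.0
```

```bash
python3 - <<'E'
from h import *
np.set_printoptions(precision=1,suppress=True)
s=manip.sense();print(s['tcp_pos'],s['force'])
save('scene','s11')
for r in manip.masks_of('scene','lever')[:4]+manip.masks_of('scene','bolt')[:4]:
  m=r['pixels'];ys,xs=np.nonzero(m)
  print(np.round(r['position'],1),round(r['p'],2),m.sum(),cv2.boundingRect(m.astype(np.uint8)))
for r in manip.mark_of('scene','lever_tip')[:4]: print(r['position'],r['p'])
ax=np.array([.5335,.077]);u=np.array([np.cos(np.radians(-125)),np.sin(np.radians(-125))])
for t in(.9,1.2,1.5): print(t,proj('scene',[*(ax+.07*np.sin(t)*u),.12+.07*np.cos(t)]))
print('tcp',proj('scene',s['tcp_pos']),'hub',proj('scene',[*ax,.112]),'cradle',proj('scene',[*(ax+.044*u),.108]))
im=cv2.imread('pics/s11.png')
print(cv2.cvtColor(im,cv2.COLOR_BGR2GRAY)[194:224,266:312:1])
E
```

```text
[0.5 0.  0.1] [ 0.  -0.6 -0.2]
[290.8 207. ] 0.63 142 (277, 205, 28, 7)
[161.6 215.5] 0.62 189 (155, 199, 9, 28)
[316.1 166.2] 0.91 273 (309, 143, 19, 44)
[163.9 231.3] 0.85 587 (154, 200, 21, 55)
[297.6 216.2] 0.79 449 (277, 205, 35, 34)
[156.4, 199.5] 0.61
[273.7, 208.5] 0.58
[316.9, 141.1] 0.54
0.9 [282.2 196.8]
1.2 [278.3 202.9]
1.5 [276.5 209.5]
tcp [284.4 211.7] hub [302.3 212.4] cradle [286.1 214.4]
[[139 140 139 ...  47  48  45]
 [139 140 140 ...  48  47  50]
 [140 140 140 ...  51  45  49]
 ...
 [156 157 156 ... 135 126 126]
 [155 155 157 ... 125 126 125]
 [154 156 156 ... 126 124 124]]
```

```bash
python3 - <<'E'
from h import *
m=manip.masks_of('scene','lever')[0]['pixels']
for y in range(203,213): print(y,''.join('#' if v else '.' for v in m[y,270:310]))
g=cv2.cvtColor(cv2.imread('pics/s11.png'),cv2.COLOR_BGR2GRAY)
for y in range(186,222,1): print(y,' '.join('%3d'%v for v in g[y,268:310]))
E
```

```text
203 ........................................
204 ........................................
205 ........#####...........................
206 .......##########################.......
207 .......###########################......
208 .......############################.....
209 ........##########################......
210 ...........#####################........
211 ......................#########.........
212 ........................................
186 140 140 139 138 139 139 139 140 141 141 140  79  30  28  31  37  36  53  69  69  70  50  32  35  65 117 127 119  98  82  59  51  53  49  50  46  49  52  64  80  81  83
187 140 140 139 139 137 139 140 138 140 141 141 123  48  27  31  31  30  48  58  60  58  39  31  36 103 124 129  81  80  80  59  51  50  47  52  48  50  50  63  81  81  79
188 139 139 138 138 137 139 139 137 138 139 139 140  45  28  26  29  25  37  49  50  50  33  26  36 125 152 149  95  79  80  57  49  50  46  50  49  50  50  62  80  80  80
189 139 139 138 138 138 139 138 139 138 139 140 138  49  26  22  27  25  35  44  44  42  25  25  33 122 136 134  89  77  80  55  48  5
[... 4841 characters left out ...]
  70 163 194
218 154 153 155 157 156 157 158 158 157 157 157 158 157 159 157 158 158 157 156 159 158 159 159 159 156 157 164 170 143  94  68  51  46  50  50  48  49  49  63  89 166 188
219 155 155 155 156 156 159 160 158 156 157 157 156 157 157 156 155 157 158 158 159 159 159 151 145 138 133 140 146 115  96  86  82  72  72  63  62  62  79  87 139 152 189
220 155 155 157 156 158 157 157 156 156 157 157 157 157 156 155 156 156 157 147 151 150 144 137 120 118 112 112 112 108  96  98  98  91  89  87  85  85  93 121 129 144 167
221 156 156 156 157 157 157 156 154 155 157 157 158 158 156 150 150 149 142 136 139 138 132 131 111 113 111 113 111 111 108 103 102 103 102 105 105 101 101 122 116 135 135
```

```bash
python3 - <<'E'
from h import *
np.set_printoptions(precision=3,suppress=True)
im=save('wrist','w12');s=manip.sense()
print('tcp',proj('wrist',s['tcp_pos']),'axis.12',proj('wrist',[.5335,.077,.12]))
for q in('lever','bolt'):
 for r in manip.masks_of('wrist',q)[:2]:
  m=r['pixels'];ys,xs=np.nonzero(m);print(q,r['p'],m.sum())
  for y in range(ys.min(),ys.max()+1,8): k=xs[ys==y]; print(y,k.min() if len(k) else 0,k.max() if len(k) else 0,end=' | ')
  print()
g=cv2.cvtColor(im,cv2.COLOR_RGB2GRAY)
for y in range(190,330,6): print(y,' '.join('%3d'%v for v in g[y,200:350:4]))
E
```

```text
tcp [272.948 246.339] axis.12 [270.803 166.335]
lever 0.91 2943
156 275 280 | 164 254 284 | 172 255 284 | 180 255 284 | 188 256 284 | 196 254 285 | 204 253 286 | 212 254 286 | 220 254 286 | 228 255 286 | 236 255 285 | 244 255 285 | 252 255 261 | 
bolt 0.79 5504
115 278 282 | 123 280 294 | 131 283 306 | 139 238 305 | 147 236 306 | 155 238 304 | 163 238 301 | 171 240 298 | 179 241 297 | 187 255 285 | 195 254 285 | 203 252 286 | 211 253 286 | 219 254 287 | 227 254 287 | 235 254 286 | 243 254 286 | 251 253 263 | 259 254 261 | 
bolt 0.17 770
0 162 218 | 8 169 213 | 16 180 203 | 
190 121 194 190 186 192 195 197 190 196 192 195 189  47 117 115 127 132 140 120 112  94  88  86  88  87 175  96  89  91  90  90 111 102 187 186 186 183 185
196 121 103 192 188 185 194 199 195 188 193 198 191 191 173 122 121 129 127 122 120 116  69  83  86  85  85  98  89  88  86 106 105 107 183 187 182 183 187
202 117 119 157 196 187 190 197 196 172 189 188 194 195 174 147 133 160 152 145 142 130  82  90  91  88  85 157 112  81 115 111 108 108 103 188 176 108 122
208 117 126 125 187 191 188 120 145 141 116 186 192
[... 2524 characters left out ...]
  10   8  13  12   4  12  13   9   8   7   8   2  14  48  14  10   7   3  11
310  22  11   7  13  11  11  13   8  10   9   8  12   9   8   6   7   4   9   8  15   6  10  10  13   3  12  14  14   8  10   7   6   2   3  11   6   8   2
316  10   5  11  14  11   9   7  10  11   9  12   5  11  12   5  10  10   6   4  10  10  12   6   6  12   4   8  14   6  10   8   3   9  15  10  13   7   6
322  12  11   8  11   9   7   7   5   9   7   8   4   8   2   0  12   7  10  15   9   6   5   5   9  12   7  12   7   9  10   0   5  12   1   7   5  10  12
328  15  11   8  17  25  17  13  11   7   8   7  15  13   8   2  11   3  12  19   9   4   1   8   9  11  11   6   6  13   7   5   9  12   9  13   3   5   9
```

step_arm(targets="0 0 0.5 0; 0 0 1 0; 0 0 1 0")

```text
t: 32.5
tcp_pos: [0.5058, 0.037, 0.116]
tool_rot: [0.89, 0.456, -0.0, -0.0]
force: [-0.6, -0.2, -0.5]
finger_gap: 0.0
gripper_force: 0.0
```

step_arm(targets="0 0 0.5 0; 0 0 1 0; 0 0 1 0")

```text
t: 32.8
tcp_pos: [0.5059, 0.037, 0.115]
tool_rot: [0.89, 0.456, -0.0, -0.0]
force: [0.1, 0.9, -0.0]
finger_gap: -0.003
gripper_force: 0.0
```

step_arm(targets="0 0 0.5 0; 0 0 1 0; 0 0 1 0")

```text
t: 33.1
tcp_pos: [0.5058, 0.037, 0.114]
tool_rot: [0.89, 0.456, -0.0, -0.0]
force: [0.2, -0.0, 0.7]
finger_gap: -0.001
gripper_force: 0.0
```

Both views show the shut fingertips ending about 24 mm above the reported TCP, which also explains the earlier jam. So I keep descending until contact.

step_arm(targets="0 0 1 0; 0 0 2 0; 0 0 3 0; 0 0 4 0; 0 0 4 0")

```text
t: 33.6
tcp_pos: [0.5059, 0.0368, 0.1102]
tool_rot: [0.89, 0.456, -0.0, 0.0]
force: [-0.1, -0.8, 2.0]
finger_gap: 0.001
gripper_force: 0.9
```

step_arm(targets="0 0 0.7 0; 0 0 1.5 0; 0 0 1.5 0")

```text
t: 33.9
tcp_pos: [0.5058, 0.0368, 0.1086]
tool_rot: [0.89, 0.456, -0.0, 0.0]
force: [-1.3, -1.4, 3.0]
finger_gap: 0.0
gripper_force: 1.3
```

step_arm(targets="0 0 0.7 0; 0 0 1.5 0; 0 0 1.5 0")

```text
t: 34.2
tcp_pos: [0.5059, 0.0369, 0.107]
tool_rot: [0.89, 0.456, -0.0, 0.0]
force: [-0.5, -2.4, 2.8]
finger_gap: -0.007
gripper_force: 1.3
```

Contact at about 3 N with the lever still moving down. I'll continue to the stop.

step_arm(targets="0 0 0.7 0; 0 0 1.5 0; 0 0 1.5 0")

```text
t: 34.5
tcp_pos: [0.5058, 0.0369, 0.1056]
tool_rot: [0.89, 0.456, -0.0, 0.0]
force: [-1.4, -2.3, 4.1]
finger_gap: 0.001
gripper_force: 1.9
```

step_arm(targets="0 0 0.7 0; 0 0 1.5 0; 0 0 1.5 0")

```text
t: 34.8
tcp_pos: [0.5058, 0.0364, 0.1047]
tool_rot: [0.89, 0.456, -0.0, 0.0]
force: [-3.9, -4.0, 9.7]
finger_gap: 0.001
gripper_force: 4.5
```

step_arm(targets="0 0 0.5 0; 0 0 1 0; 0 0 1 0")

```text
t: 35.1
tcp_pos: [0.5058, 0.0361, 0.1042]
tool_rot: [0.89, 0.456, -0.0, 0.001]
force: [-4.4, -3.7, 11.9]
finger_gap: -0.003
gripper_force: 6.2
```

The hard stop is reached: force climbed to 12 N with no further travel. I'll retreat and check.

step_arm(targets="0 0 -20 0; 0 0 -60 0; 0 0 -100 0; 30 0 -120 0; 60 0 -120 0; 60 0 -120 0; 60 0 -120 0")

```text
t: 35.8
tcp_pos: [0.5405, 0.0863, 0.2224]
tool_rot: [0.89, 0.456, -0.0, -0.0]
force: [0.0, -0.3, -0.3]
finger_gap: -0.0
gripper_force: 0.0
```

```bash
python3 st.py|head -1; python3 - <<'E'
from h import *
np.set_printoptions(precision=1,suppress=True)
save('scene','s13')
for r in manip.masks_of('scene','lever')[:4]:
  m=r['pixels'];x,y,w,h=cv2.boundingRect(m.astype(np.uint8)); print(np.round(r['position'],1),round(r['p'],2),(x,y,w,h))
  if 260<x<300:
    for yy in range(y-1,y+h+1): print(yy,''.join('#' if v else '.' for v in m[yy,268:315]))
ax=np.array([.5335,.077])
for h in(-131,-125,-117):
  u=np.array([np.cos(np.radians(h)),np.sin(np.radians(h))])
  print(h,[proj('scene',[*(ax+.07*np.sin(t)*u),.12+.07*np.cos(t)]) for t in(1.2,1.4,1.5)],'r14',proj('scene',[*(ax+.014*u),.12]))
E
```

```text
tau6 0.009889912325888872 qd6 0.0005341133670457715 t 35.8 [0.541 0.086 0.222] q [-0.046  0.406  1.611  0.     1.126  0.577] F [ 0.022 -0.337 -0.309] M [-0.01  -0.003  0.005] gap -0.02315372725690561 0.0 Ftool [-0.261  0.215  0.309] heady -35.69952684765104
[160.8 211.3] 0.71 (155, 200, 9, 26)
[317.5 159.4] 0.55 (314, 150, 6, 14)
-131 [array([278.2, 201.5]), array([276.8, 205.8]), array([276.5, 208. ])] r14 [297.1 209.8]
-125 [array([278.3, 202.9]), array([276.9, 207.2]), array([276.5, 209.5])] r14 [297.2 210.1]
-117 [array([278.8, 204.6]), array([277.4, 209.1]), array([277.1, 211.4])] r14 [297.3 210.5]
```

```bash
python3 - <<'E'
import cv2
g=cv2.cvtColor(cv2.imread('pics/s13.png'),cv2.COLOR_BGR2GRAY)
for y in range(201,218): print(y,' '.join('%3d'%v for v in g[y,272:306]))
E
```

```text
201 141 138 137 136 138 136 137 137 137 139 139 139 140 141 148 149 154 154 154 153 137 100  90  73  56  46  50  53  53  55  58  56  53  51
202 140 139 139 138 138 139 138 138 138 138 138 148 149 149 152 153 154 155 154 154 155 137 139  93  89  76  51  50  48  53  54  59  55  56
203 139 139 138 139 139 141 141 140 140 149 148 152 153 154 154 153 154 154 154 156 155 156 155 137 100  95  88  65  47  48  48  55  55  57
204 140 140 140 139 140 140 141 140 149 152 152 153 154 153 154 154 154 154 154 155 154 155 154 126  99 100  98  89  73  56  52  50  51  55
205 141 140 140 140 141 143 144 142 147 155 154 154 156 156 154 153 152 154 155 155 155 155 127  97 100  98  99 100  91  87  73  95  80  51
206 141 139 139 141 142 138 157 155 156 160 157 158 159 158 158 157 157 155 154 155 153 139 117 111 111  99 118 124 112 107 105 112  84  46
207 140 140 140 142 141 136 167 166 166 168 166 165 166 166 164 165 164 163 163 163 162 153 154 151 153 110 152 163 158 157 157 156 146  70
208 139 140 141 140 140 130 169 169 169 170 169 170 171 167 168 169 167 168 166 167 166 167 167 166 167 148 157 174 174 
[... 579 characters left out ...]

213 143 141 141 140 147 149 151 156 156 155 154 155 154 154  98  50 108  94 102  98 100 100  98  83  98  82  44  50  46  56  56  87  75  49
214 141 142 151 148 152 153 153 155 156 156 154 155 154 154  99  48  36  47  46  45  47  49  43  46  58  44  44  43  40  55  48  60  55  49
215 150 152 155 155 153 153 155 155 155 155 155 156 156 153 117  53  44  48  49  47  47  50  50  50  49  50  46  44  43  50  50  48  51  51
216 155 156 157 157 155 156 155 154 155 156 156 156 156 156 144  51  50  53  66  70  67  69  69  89  89  71  42  44  47  48  46  47  48  46
217 155 154 155 156 156 157 155 156 157 156 156 155 156 155 154 107 130 132 136 136 136 133 133 139 140  88  43  45  47  46  45  49  46  41
```

The lever now lies level on its cradle (scene rows 206–211, end at column 277), and the robot is clear. Handing in.

```bash
python3 -c "
from station import manip
print(manip.sign_off())"
```

```text
the job is handed in; nothing more can be done
None
```

I turned the aluminium clamp's bolt snug by feel, folded the lever down to its hard stop, moved the robot clear and handed the job in. The first folding push jammed (about 65 N felt at the wrist) and turned the bolt back, so I re-tightened it at about 0.29 Nm, just over the 0.27 Nm snug limit, with the lever already at about 0.55 rad. The final clamping force is an estimate (about 40 N), and sign-off returned no verdict.

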